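Swing the tilting assembly jig to its working angle and lock it with the index pin

TASK

Swing the light fitting on the tilting jig down towards the robot to its working angle of about 37 degrees and lock it there with the index pin, standing upright in the guide and pushed fully home into the notch. The pin lies flat on the bench: lay it in the channel of the sloping rest first and let go, so that you can take it again by the end of its head. Leave the other things on the bench where they are, and let go of everything at the end.

Things in the scene. Friction and masses are not known exactly. Their poses are not given: they have to be found in the camera images.
- jig: Grey tilting jig, fixed; base 170 x 360 mm. Origin on the bench under the middle of the tilting table; its x points away from the robot, y left, z up. The table (140 x 190 mm, a white light fitting on it, top 19 mm above the axis) turns between two cheeks 162 mm high on a trunnion axis that runs along the jig's y, 125 mm above the origin.
- table_tilt (a joint): Angle of the table about the trunnion, rad: 0 level, positive when the edge with the bar (towards the robot) is lower; stops at -0.35 and 0.85. Stiff: it stays where it is left; turning it takes about 0.6 N m (5 N at the bar).
- bar (a point): Middle of the round steel bar (16 mm thick, along the jig's y) by which the table is swung, 145 mm from the trunnion axis on the robot's side. An arm at each end, 80 mm either side of the middle, carries it 67 mm clear of the table's edge. It can be pressed down or pinched from above.
- guide_mouth (a point): Centre of the upper mouth of the pin guide, 220 mm above the bench: a vertical round bore of 21 mm, chamfered, through a steel block 30 mm thick, 50 (x) x 80 (y) mm, straight above the index disc, whose rim runs 5 mm below the block.
- pin: Index pin, 0.14 kg: round steel shank 18 x 52 mm, tapering over 5 mm to a 10 mm flat tip; square black head 24 x 24 x 50 mm. Origin on its axis at the shoulder between them; x runs from tip (-52) to head end (+50), y and z square to the head's faces. Starts lying on the bench, axis within 4 degrees of level. Home in the guide, the shoulder sits on its mouth; on the rim it stands 17 mm higher.
- channel: Open steel channel of the sloping rest (fixed), 45 degrees to the bench: 54 mm long, 23 mm wide between walls 19 mm high, closed at its low end. Origin in the middle of its floor at the upper end, 85 mm above the bench; x runs up the slope along it, y across, z square out of its floor. The shank lies in it, axis 9 mm above the floor; the head stands out beyond the upper end.
- disc_center (a point): Centre of the steel index disc on the trunnion axis, outside the right (-y) cheek: radius 60, 26 mm thick, turns with the table. Its rim has two notches 21 mm wide, 20 deep. They come under the guide at table angles of about -0.10 (back notch) and 0.65 (working notch), but either up to 0.07 rad off, both alike: find it by feel; a pin resting on the rim drops in as the notch comes under it.
- driver: Screwdriver, 200 mm, yellow handle; to be left alone.
- ballast: White driver box 160 x 42 x 30 mm; to be left alone.
- cover: White cover plate 120 x 180 x 8 mm; to be left alone.
- cleaner: Bottle, 60 mm thick, 160 high; to be left alone.
- spanner: Spanner, 170 mm, lying; to be left alone.
- screwtray: Grey divided tray 110 x 160 x 35 mm; to be left alone.
- jar: Jar, 64 mm thick, 80 high; to be left alone.
Mind the look-alikes: they are no part of the job. What is meant by the pin is not purple, and is the larger of those in its own colour.

How it is judged:
By the outcome, as a careful person would: the job done as asked, in the order asked, and still so for the second after the job is handed in, with the robot touching nothing.
It also fails if it takes over 72 s, if anything falls off the work surface, if the arm or the gripper's body presses on something with over 40 N, if the wrist force passes 120 N, or if a joint passes its speed limit or range.

ROBOT

A 7-joint arm with a two-finger parallel gripper is mounted at the origin on the work surface. World frame = base frame: x ahead of the robot, y to its left, z up, the work surface at z = 0. Lengths are in m, angles in degrees, forces in N, time in s.
With the tool pointing down it reaches from about 0.4 to 0.75 m from the base axis. Payload 19.5 kg.
Tool frame: the origin (TCP) lies at the very end of the fingers, on their centre line; the grasp point (between the pads) lies 19 mm behind it; x points along the fingers, y is the direction in which the jaws open and shut, and the axes are right-handed (so a half turn about x gives the same grasp; the last joint's range is limited). The gripper opens to 85 mm and grips with 20 to 120 N. Pads are 22 mm wide; open, the fingers measure 114 mm over their backs; the gripper's body (76 mm by 85 mm) begins 54 mm behind the grasp point. The pads swing forward as they close: fully open they stand 13 mm farther back than shut.
Start: joints at [69.173, 40.479, -1.581, 85.061, 1.261, 54.483, -4.326], TCP at [0.182, -0.545, 0.231] pointing down, gripper open.
Joint ranges: [-155.06, 155.06], [-18.47, 123.98], [-90, 86.84], [0, 140.48], [-83.41, 263.41], [0, 116], [-161.91, 161.91]. Speed limits (degrees/s): [108.29, 108.29, 147.25, 147.25, 172.46, 172.46, 172.46].

INTERFACE

Orientations are given as a 3x3 rotation matrix whose columns are the frame's x, y, z axes.
In Python, from rig import bot gives the robot as it stands.
- The arm moves only by the tool servo_tool, never from a script. Its argument "commands" is a list that holds one entry, the list of rows, each a list of 7 numbers: the closure, from 0 (fully open) to 1 (shut), then the shift along the tool's x, y, z in m, then the turn, a rotation vector about the tool's x, y, z in degrees. A call has exactly 10 rows; each row shifts and turns the pose as measured when the row begins, along the tool's axes as they then stand; what a row does not reach is not made up. A row lasts 1/10 s, in which the tool goes at most 50 mm and 8.59 degrees, less where a joint would pass 70% of its speed; a pose out of reach is approached as far as the arm can. A call is refused whole if a number of a shift passes 0.05 or a number of a turn 8.59, either way. A call with a gripper value outside its range is refused whole. The fingers move at their own pace and stop on an object; "newtons" is the grip in N (left out, the last holds). Time passes only in rows, so rows that do not move let the fingers close, or fill a call up. It gives the time, the measured TCP pose, the force and the opening at its end, in the units of the state.
- bot.observe(): the state, without advancing time (a new reading comes with each control period).
- bot.grab_frame(name): name is "scene" or "top"; returns a dict with "color" (480x640x3 uint8, blue, green, red), "fx", "fy", "cx", "cy" (pixels), "R" (3x3) and "t" (3): a world point X has camera coordinates R X + t. Camera axes: x right, y down, z forward; pixel columns grow to the right and rows downward; lengths in m; the calibration is good to about 2 mm. A picture is of the moment at which its call begins. There is no depth.
- bot.job_done(): hands the job in, once; it reports no verdict.
The state is a dict: "time_s": time; "joint_pos": joint angles; "joint_vel": joint speeds; "tau": joint torques, N m; "eef_pos": TCP position; "ee_rot": TCP orientation; "wrist_force": force on the tool from outside, world axes, zero at the start; "moment": the same for the moment, N m; "gripper_width": opening from 0.0 (shut) to 1.0 (fully open).
Only numpy, scipy, OpenCV 4.12 (cv2) and the standard library are available. Lean on these libraries where they do the work, as an engineer would, in place of code of your own. Each camera call takes 0.05 s, during which the arm holds its last target. There are 200 camera calls.

## Working session

There is one attempt and no reset: what is moved stays moved. The work goes in short steps, Python scripts to look and compute and a tool call to move; the robot and the scene stay as the last step left them, time stands still between calls to the robot, and variables do not carry over. Pictures are saved under pics/ and viewed, on a budget of 10 in all, crops included, one or two more only if the job needs it, and the job is handed in when it is done.

Besides the shell and the picture viewer there is one more tool, called after "Call:" as name([rows], argument=value, ...), one row to a line, values as JSON. servo_tool: Moves the arm, as the interface text tells. Its arguments: {"type":"object","properties":{"commands":{"type":"array","items":{"type":"array","items":{"type":"array","items":{"type":"number"}}}},"newtons":{"type":"number"}},"required":["commands"]}

```bash
ls; mkdir -p pics; python3 - <<'E'
from rig import bot
import cv2, pickle
d={}
for n in("scene","top"):
    f=bot.grab_frame(n); d[n]=f; cv2.imwrite(f"pics/{n}0.png",f["color"])
    print(n,f["fx"],f["cx"],f["cy"],f["R"],f["t"])
pickle.dump(d,open("f0.pkl","wb"))
print(bot.observe())
E
```

```text
pics
scene 612.4240833222036 313.5272612925633 238.2443539723126 [[ 0.74064263  0.6717903  -0.01209448]
 [ 0.5390761  -0.60487831 -0.5861051 ]
 [-0.40105541  0.42757458 -0.81014476]] [-0.41067176 -0.18752947  1.6535466 ]
top 564.8182997106142 321.88531051840346 242.68444795128866 [[ 0.00929153 -0.9999474   0.00434383]
 [-0.99312564 -0.00973487 -0.11664778]
 [ 0.11668393 -0.00323014 -0.99316385]] [0.01170135 0.57140287 1.64980921]
{'time_s': 0.1, 'joint_pos': array([69.17310823, 40.50987467, -1.58227235, 85.08170283,  1.25857316,
       54.48317625, -4.32739534]), 'joint_vel': array([-0.01145961, -0.05278147,  0.00758747, -0.04583676, -0.02057248,
       -0.08797627,  0.01328101]), 'tau': array([ 1.92828738e-03, -8.84297061e+01,  1.23715673e+00, -2.36449403e+01,
        1.71476923e-02,  5.14280531e-03,  1.61395578e-04]), 'eef_pos': array([ 0.18178717, -0.54525086,  0.23087915]), 'ee_rot': array([[-3.21625408e-04,  3.16226497e-01, -9.48683667e-01],
       [ 9.50892570e-04, -9.48683190e-01, -3.16226660e-01],
       [-9.99999496e-01, -1.00380278e-03,  4.42319204e-06]]), 'wrist_force': array([ 0.02469054, -0.29402917, -0.00417353]), 'moment': array([ 0.02438634,  0.04643742, -0.01890322]), 'gripper_width': 1.0002980927221996}
```

View pics/scene0.png

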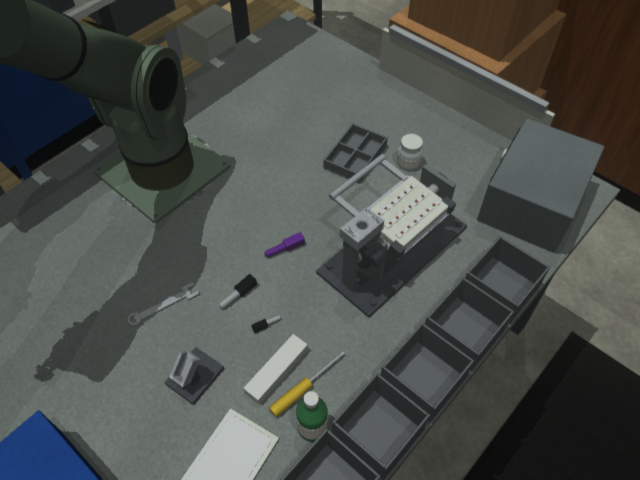

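View pics/top0.png

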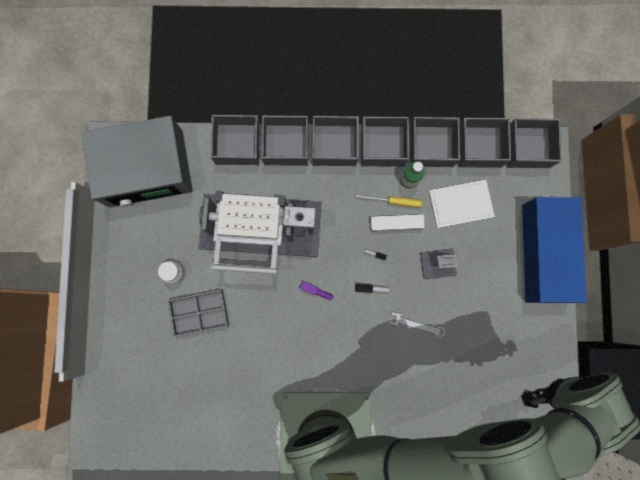

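The scene view shows the pin (larger, black head) at about (238,292), the rest at (190,372) and the guide at (362,228). In the top view the pin is at (372,288), the rest at (440,263) and the guide bore at (299,216). I'll zoom in on these.

```bash
cat > h.py <<'E'
import numpy as np, cv2, pickle
from rig import bot
def ray(f,u,v):
    R=np.array(f["R"]);t=np.array(f["t"])
    d=R.T@np.array([(u-f["cx"])/f["fx"],(v-f["cy"])/f["fy"],1]); return -R.T@t,d
def onz(f,u,v,z):
    o,d=ray(f,u,v); return o+d*(z-o[2])/d[2]
def two(f,p,g,q):
    o,d=ray(f,*p);a,b=ray(g,*q)
    s=np.linalg.lstsq(np.c_[d,-b],a-o,rcond=None)[0]
    P,Q=o+d*s[0],a+b*s[1]; return (P+Q)/2,np.linalg.norm(P-Q)
def proj(f,X):
    c=np.array(f["R"])@X+f["t"]; return np.array([f["fx"]*c[0]/c[2]+f["cx"],f["fy"]*c[1]/c[2]+f["cy"]])
E
python3 - <<'E'
from h import *
d=pickle.load(open("f0.pkl","rb"))
def crop(n,x,y,w,h,k): return cv2.resize(d[n]["color"][y:y+h,x:x+w],None,fx=k,fy=k,interpolation=cv2.INTER_CUBIC)
# tiles 400x300
A=crop("scene",150,335,80,75,5)[:300,:400]   # rest
A=crop("scene",155,340,80,60,5); B=crop("top",410,238,60,45,400/60)
C=crop("scene",310,190,100,75,4); D=crop("top",270,185,60,45,400/60)
im=np.vstack([np.hstack([A,B]),np.hstack([C,D])])
im=cv2.convertScaleAbs(im,alpha=1.5); cv2.imwrite("pics/z1.png",im)
print(im.shape)
# pin masks in top & scene
for n,(x0,x1,y0,y1) in dict(top=(350,395,278,298),scene=(215,262,270,312)).items():
    c=d[n]["color"][y0:y1,x0:x1]; g=cv2.cvtColor(c,cv2.COLOR_BGR2GRAY)
    bg=np.median(g)
    for nm,m in(("dark",g<bg-35),("light",g>bg+25)):
        k,l,s,ce=cv2.connectedComponentsWithStats(m.astype(np.uint8))
        i=1+np.argmax(s[1:,4]) if k>1 else 0
        pts=np.argwhere(l==i)[:,::-1].astype(np.float32)
        print(n,nm,bg,s[i],ce[i]+[x0,y0],cv2.minAreaRect(pts), onz(d[n],*(ce[i]+[x0,y0]),0.012))
E
```

```text
(600, 800, 3)
top dark 132.0 [  5   5  19  10 164] [363.46341463 287.45121951] ((14.0, 9.5), (18.0, 9.0), 0.0) [ 0.44016987 -0.1085395   0.012     ]
top light 132.0 [24  9 15  5 40] [380.5  289.05] ((30.959999084472656, 11.279999732971191), (14.424979209899902, 2.828427314758301), 8.13010311126709) [ 0.43588154 -0.15951058  0.012     ]
scene dark 112.0 [  7   4  37  36 392] [243.94642857 287.97704082] ((22.680328369140625, 22.516395568847656), (15.236390113830566, 45.197025299072266), 50.194427490234375) [ 0.44329486 -0.11670521  0.012     ]
scene light 112.0 [ 5 21 18 14 61] [228.42622951 297.73770492] ((13.365386962890625, 27.826923370361328), (2.8065855503082275, 20.786272048950195), 52.12501525878906) [ 0.43555826 -0.15853921  0.012     ]
```

View pics/z1.png

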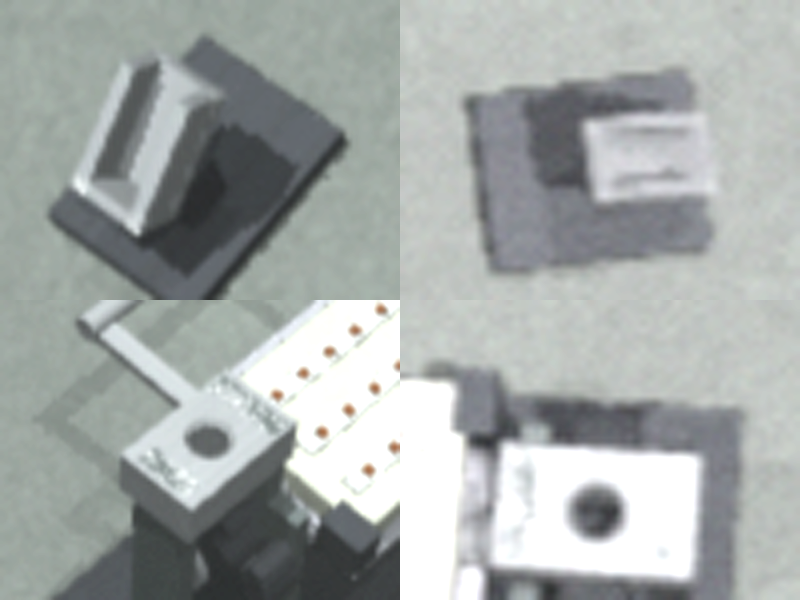

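```bash
python3 - <<'E'
from h import *
d=pickle.load(open("f0.pkl","rb"))
def crop(n,x,y,w,h,k): return cv2.convertScaleAbs(cv2.resize(d[n]["color"][y:y+h,x:x+w],None,fx=k,fy=k,interpolation=cv2.INTER_CUBIC),alpha=1.3)
A=crop("scene",165,345,40,30,10); B=crop("top",430,245,40,30,10)
C=crop("scene",215,272,48,36,400/48); D=crop("top",350,274,48,36,400/48)
cv2.imwrite("pics/z2.png",np.vstack([np.hstack([A,B]),np.hstack([C,D])]))
k=4;S=(310+208.5/4-.5,190+138.5/4-.5);k=400/60;T=(270+195.5/k-.5,185+212.5/k-.5)
print("bore",two(d["scene"],S,d["top"],T),onz(d["scene"],*S,.22),onz(d["top"],*T,.22))
# guide block top corners in top view tile ->yaw of jig
P=[(497,444),(702,456),(694,580),(488,565)]
for p in P: print(onz(d["top"],270+(p[0]+.5)/k-.5,185+(p[1]+.5)/k-.5,.22))
# bar ends top view
for p in[(213,266),(275,271)]: print("bar",onz(d["top"],*p,.12))
E
```

```text
bore (array([0.61964443, 0.07984547, 0.21726788]), np.float64(0.00014297661872575383)) [0.6208172  0.07809486 0.22      ] [0.61924532 0.07979188 0.22      ]
[ 0.52732379 -0.0412314   0.22      ]
[ 0.52333362 -0.12253477  0.22      ]
[ 0.47409955 -0.11929283  0.22      ]
[ 0.47925034 -0.0379016   0.22      ]
bar [0.49213486 0.32275528 0.12      ]
bar [0.47974285 0.14835178 0.12      ]
```

View pics/z2.png

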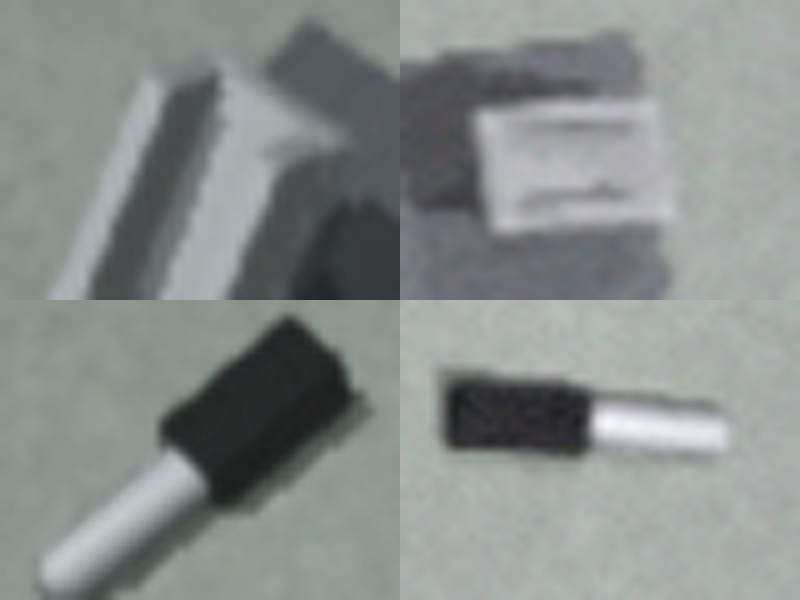

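```bash
python3 - <<'E'
from h import *
d=pickle.load(open("f0.pkl","rb"));s,t=d["scene"],d["top"]
def px(x0,y0,k,x,y): return (x0+(x+.5)/k-.5,y0+(y+.5)/k-.5)
a=lambda x,y:px(165,345,10,x,y); b=lambda x,y:px(430,245,10,x-400,y)
c=lambda x,y:px(215,272,400/48,x,y-300); e=lambda x,y:px(350,274,400/48,x-400,y-300)
print("E+",two(s,a(345,145),t,b(475,107)),"E-",two(s,a(218,55),t,b(492,235)))
print("upper mid",onz(t,*b(484,171),.082),"lower mid",onz(t,*b(663,160),.057))
for p,z in(((475,107),.082),((492,235),.082),((655,98),.057),((672,222),.057)):print(onz(t,*b(*p),z))
for n,p in(("headend",(446,411)),("shoulder",(590,420)),("tip",(728,431))): print(n,onz(t,*e(*p),.014))
print("shoulder/tip scene",onz(s,*c(187,475),.012),onz(s,*c(48,583),.010),"headtop end",onz(s,*c(319,346),.024))
# rest base in scene from tile1: corners
f=lambda x,y:px(410,238,400/60,x-400,y)
for p in((470,97),(690,70),(712,250),(492,272)):print("base",onz(t,*f(*p),.006))
E
```

```text
E+ (array([ 0.53189924, -0.3171293 ,  0.07939661]), np.float64(0.0022057790589958036)) E- (array([ 0.49555932, -0.32137891,  0.07653484]), np.float64(0.00045495190183608475))
upper mid [ 0.51375482 -0.318       0.082     ] lower mid [ 0.51963424 -0.37578954  0.057     ]
[ 0.53227377 -0.31567062  0.082     ]
[ 0.49528193 -0.3200349   0.082     ]
[ 0.53786356 -0.37377583  0.057     ]
[ 0.50145433 -0.37809104  0.057     ]
headend [ 0.44155855 -0.08332636  0.014     ]
shoulder [ 0.43882765 -0.13497413  0.014     ]
tip [ 0.43536186 -0.18445732  0.014     ]
shoulder/tip scene [ 0.44022778 -0.13593342  0.012     ] [ 0.43569765 -0.18420779  0.01      ] headtop end [ 0.44363154 -0.08668734  0.024     ]
base [ 0.54864174 -0.2802478   0.006     ]
base [ 0.56194293 -0.38040167  0.006     ]
base [ 0.48023496 -0.38889229  0.006     ]
base [ 0.46935224 -0.2893115   0.006     ]
```

```bash
cat > plan.py <<'E'
from h import *
from scipy.spatial.transform import Rotation as Ro
def tool(x,y):
    x=np.array(x,float);x/=np.linalg.norm(x);y=np.array(y,float);y-=x*(x@y);y/=np.linalg.norm(y)
    return np.c_[x,y,np.cross(x,y)]
def plan(p,R,n,g,pose=None):
    o=bot.observe()
    p0,R0=pose if pose else (o["eef_pos"],o["ee_rot"]); p0=np.array(p0);p=np.array(p)
    w=Ro.from_matrix(R0.T@R).as_rotvec(); rows=[]
    for i in range(n):   # constant body turn, straight world path
        Ri=R0@Ro.from_rotvec(w*i/n).as_matrix(); s=Ri.T@(p-p0)/n
        rows.append([g]+[round(float(v),4) for v in s]+[round(float(v),2) for v in np.degrees(w/n)])
    for r in rows: print(r)
    return rows
def st():
    o=bot.observe(); print(round(o["time_s"],2),np.round(o["eef_pos"],4),np.round(o["ee_rot"],3).tolist(),"F",np.round(o["wrist_force"],1),"w",round(o["gripper_width"],3),"q",np.round(o["joint_pos"],0))
E
python3 - <<'E'
from plan import *
R=tool([0,0,-1],[.998,-.061,0])
plan([.4407,-.1065,.19],R,12,0)
E
```

```text
[0, 0.0034, -0.0279, -0.032, -5.67, -0.0, 0.0]
[0, 0.0034, -0.0246, -0.0346, -5.67, -0.0, 0.0]
[0, 0.0034, -0.021, -0.0369, -5.67, -0.0, 0.0]
[0, 0.0034, -0.0173, -0.0388, -5.67, -0.0, 0.0]
[0, 0.0034, -0.0133, -0.0403, -5.67, -0.0, 0.0]
[0, 0.0034, -0.0093, -0.0414, -5.67, -0.0, 0.0]
[0, 0.0034, -0.0052, -0.0421, -5.67, -0.0, 0.0]
[0, 0.0034, -0.001, -0.0424, -5.67, -0.0, 0.0]
[0, 0.0034, 0.0032, -0.0423, -5.67, -0.0, 0.0]
[0, 0.0034, 0.0074, -0.0418, -5.67, -0.0, 0.0]
[0, 0.0034, 0.0115, -0.0409, -5.67, -0.0, 0.0]
[0, 0.0034, 0.0155, -0.0395, -5.67, -0.0, 0.0]
```

Call:
servo_tool([
  [[0,0.003,-0.028,-0.032,-5.7,0,0],[0,0.003,-0.025,-0.035,-5.7,0,0],[0,0.003,-0.021,-0.037,-5.7,0,0],[0,0.003,-0.017,-0.039,-5.7,0,0],[0,0.003,-0.013,-0.04,-5.7,0,0],[0,0.003,-0.009,-0.041,-5.7,0,0],[0,0.003,-0.005,-0.042,-5.7,0,0],[0,0.003,-0.001,-0.042,-5.7,0,0],[0,0.003,0.003,-0.042,-5.7,0,0],[0,0.003,0.007,-0.042,-5.7,0,0]],
], newtons=40)

```text
time_s: 1.1
eef_pos: [0.3946, -0.1666, 0.1981]
ee_rot: [[-0.002, 0.975, -0.223], [0.001, -0.223, -0.975], [-1.0, -0.002, -0.0]]
wrist_force: [1.4, -0.2, -0.0]
gripper_width: 0.997
```

```bash
python3 - <<'E'
from plan import *
st();R=tool([0,0,-1],[.998,-.061,0])
plan([.4407,-.1065,.06],R,10,0)
E
```

```text
1.1 [ 0.3946 -0.1666  0.1981] [[-0.002, 0.975, -0.223], [0.001, -0.223, -0.975], [-1.0, -0.002, -0.0]] F [ 1.4 -0.2 -0. ] w 0.997 q [ 27.  32. -14. 116.  13.  33.  -9.]
[0, 0.0138, 0.0032, -0.0069, -0.94, -0.0, 0.01]
[0, 0.0138, 0.0033, -0.0068, -0.94, -0.0, 0.01]
[0, 0.0138, 0.0034, -0.0068, -0.94, -0.0, 0.01]
[0, 0.0138, 0.0035, -0.0067, -0.94, -0.0, 0.01]
[0, 0.0138, 0.0036, -0.0067, -0.94, -0.0, 0.01]
[0, 0.0138, 0.0037, -0.0066, -0.94, -0.0, 0.01]
[0, 0.0138, 0.0038, -0.0065, -0.94, -0.0, 0.01]
[0, 0.0138, 0.0039, -0.0065, -0.94, -0.0, 0.01]
[0, 0.0138, 0.004, -0.0064, -0.94, -0.0, 0.01]
[0, 0.0138, 0.0041, -0.0063, -0.94, -0.0, 0.01]
```

Call:
servo_tool([
  [[0,0.014,0.008,-0.017,-2.3,0,0],[0,0.014,0.009,-0.017,-2.3,0,0],[0,0.014,0.009,-0.016,-2.3,0,0],[0,0.014,0.009,-0.016,-2.3,0,0],[0,0.014,0,0,0,0,0],[0,0.014,0,0,0,0,0],[0,0.014,0,0,0,0,0],[0,0.014,0,0,0,0,0],[0,0.014,0,0,0,0,0],[0,0.01,0,0,0,0,0]],
])

```text
time_s: 2.1
eef_pos: [0.4437, -0.0973, 0.0563]
ee_rot: [[-0.001, 0.999, -0.043], [0.003, -0.043, -0.999], [-1.0, -0.001, -0.003]]
wrist_force: [0.0, 0.1, 0.4]
gripper_width: 1.002
```

```bash
python3 - <<'E'
from plan import *
st();R=tool([0,0,-1],[.998,-.061,0])
plan([.4407,-.1065,.004],R,5,0)
E
```

```text
2.1 [ 0.4437 -0.0973  0.0563] [[-0.001, 0.999, -0.043], [0.003, -0.043, -0.999], [-1.0, -0.001, -0.003]] F [0.  0.1 0.4] w 1.002 q [ 12.  50.  -6. 119.  21.  12. -15.]
[0, 0.0105, -0.0005, 0.0019, 0.21, -0.04, 0.01]
[0, 0.0105, -0.0005, 0.0019, 0.21, -0.04, 0.01]
[0, 0.0105, -0.0005, 0.0019, 0.21, -0.04, 0.01]
[0, 0.0105, -0.0005, 0.0019, 0.21, -0.04, 0.01]
[0, 0.0105, -0.0005, 0.0019, 0.21, -0.04, 0.01]
```

Call:
servo_tool([
  [[0,0.0105,-0.0005,0.002,0.2,0,0],[0,0.0105,-0.0005,0.002,0.2,0,0],[0,0.0105,-0.0005,0.002,0.2,0,0],[0,0.0105,-0.0005,0.002,0.2,0,0],[0,0.0095,-0.0005,0.002,0.2,0,0],[0,0,0,0,0,0,0],[1,0,0,0,0,0,0],[1,0,0,0,0,0,0],[1,0,0,0,0,0,0],[1,0,0,0,0,0,0]],
])

```text
time_s: 3.1
eef_pos: [0.4405, -0.1073, 0.0012]
ee_rot: [[-0.001, 0.998, -0.061], [0.003, -0.061, -0.998], [-1.0, -0.001, -0.003]]
wrist_force: [-0.2, -0.6, -0.6]
gripper_width: 0.329
```

Call:
servo_tool([
  [[1,0,0,0,0,0,0],[1,0,0,0,0,0,0],[1,0,0,0,0,0,0],[1,0,0,0,0,0,0],[1,-0.02,0,0,0,0,0],[1,-0.03,0,0,0,0,0],[1,-0.04,0,0,0,0,0],[1,-0.04,0,0,0,0,0],[1,-0.04,0,0,0,0,0],[1,-0.03,0,0,0,0,0]],
])

```text
time_s: 4.1
eef_pos: [0.4389, -0.107, 0.2056]
ee_rot: [[-0.009, 0.998, -0.059], [0.004, -0.059, -0.998], [-1.0, -0.009, -0.004]]
wrist_force: [0.4, 0.1, -2.6]
gripper_width: 0.27
```

```bash
python3 - <<'E'
from plan import *
st()
xc=np.array([-.0825,.702,.707]);n=np.array([.0825,-.702,.707]);o=np.array([.514,-.323,.085])
# TCP = axis point at +28 on pin, minus ~? tool x = -n ; TCP 9 mm beyond axis
R=tool(-n,[.993,.117,0])
tgt=o+xc*.028+n*.009-n*.008
print("place tcp",tgt)
hov=tgt+n*.06+xc*.02
plan(hov,R,10,1)
E
```

```text
4.1 [ 0.4389 -0.107   0.2056] [[-0.009, 0.998, -0.059], [0.004, -0.059, -0.998], [-1.0, -0.009, -0.004]] F [ 0.4  0.1 -2.6] w 0.27 q [ 20.  34. -17. 111.  15.  38. -10.]
place tcp [ 0.5117725 -0.304046   0.105503 ]
[1, 0.0042, 0.009, 0.022, -0.97, 4.46, -0.35]
[1, 0.0024, 0.0086, 0.0224, -0.97, 4.46, -0.35]
[1, 0.0006, 0.0082, 0.0227, -0.97, 4.46, -0.35]
[1, -0.0012, 0.0078, 0.0228, -0.97, 4.46, -0.35]
[1, -0.003, 0.0074, 0.0228, -0.97, 4.46, -0.35]
[1, -0.0049, 0.007, 0.0226, -0.97, 4.46, -0.35]
[1, -0.0067, 0.0066, 0.0223, -0.97, 4.46, -0.35]
[1, -0.0084, 0.0062, 0.0218, -0.97, 4.46, -0.35]
[1, -0.0101, 0.0058, 0.0212, -0.97, 4.46, -0.35]
[1, -0.0118, 0.0054, 0.0204, -0.97, 4.46, -0.35]
```

Call:
servo_tool([
  [[1,0.004,0.009,0.022,-1,4.5,-0.35],[1,0.002,0.009,0.022,-1,4.5,-0.35],[1,0.001,0.008,0.023,-1,4.5,-0.35],[1,-0.001,0.008,0.023,-1,4.5,-0.35],[1,-0.003,0.007,0.023,-1,4.5,-0.35],[1,-0.005,0.007,0.023,-1,4.5,-0.35],[1,-0.007,0.007,0.022,-1,4.5,-0.35],[1,-0.008,0.006,0.022,-1,4.5,-0.35],[1,-0.01,0.006,0.021,-1,4.5,-0.35],[1,-0.012,0.005,0.02,-1,4.5,-0.35]],
])

```text
time_s: 5.1
eef_pos: [0.5175, -0.3267, 0.1681]
ee_rot: [[-0.076, 0.992, 0.099], [0.698, 0.124, -0.705], [-0.712, 0.015, -0.702]]
wrist_force: [1.2, 0.4, -0.3]
gripper_width: 0.27
```

```bash
python3 - <<'E'
from plan import *
st()
d={n:bot.grab_frame(n) for n in("scene","top")};pickle.dump(d,open("f1.pkl","wb"))
A=cv2.resize(d["scene"]["color"][330:405,150:250],(400,300),interpolation=cv2.INTER_CUBIC)
B=cv2.resize(d["top"]["color"][230:290,400:480],(400,300),interpolation=cv2.INTER_CUBIC)
cv2.imwrite("pics/h1.png",cv2.convertScaleAbs(np.hstack([A,B]),alpha=1.4))
E
```

```text
5.1 [ 0.5175 -0.3267  0.1681] [[-0.076, 0.992, 0.099], [0.698, 0.124, -0.705], [-0.712, 0.015, -0.702]] F [ 1.2  0.4 -0.3] w 0.27 q [ 51.  73. -37.  38.   0. 103.  36.]
```

View pics/h1.png

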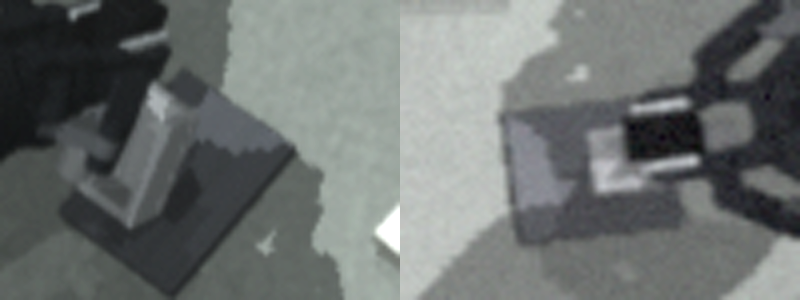

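```bash
python3 - <<'E'
from plan import *
o=bot.observe();d=pickle.load(open("f1.pkl","rb"))
R=o["ee_rot"];h=o["eef_pos"]-R[:,0]*.010
p=proj(d["top"],h); print("head pred top",p,"tile",(p[0]-400+.5)*5+400,(p[1]-230+.5)*5)
c=np.array([.514,-.323,.085])
p=proj(d["top"],c); print("chan top tile",(p[0]-400+.5)*5+400,(p[1]-230+.5)*5)
print("h off channel across:",(h-c)@np.array([.993,.117,0]), "pin tip est", h-(-R[:,2])*.08)
xc=np.array([-.0825,.702,.707]);n=np.array([.0825,-.702,.707])
tgt=c+xc*.030+n*.009-n*.010+n*.002
plan(tgt,tool(-n,[.993,.117,0]),10,1)
E
```

```text
head pred top [450.80906222 257.11279471] tile 656.5453111151762 138.06397355613285
chan top tile 602.0052584096925 159.97519210666582
h off channel across: 0.0033653973099380167 pin tip est [ 0.52645034 -0.39055325  0.11691752]
[1, 0.006, -0.0004, 0.0024, 0.08, 0.04, -0.04]
[1, 0.006, -0.0004, 0.0024, 0.08, 0.04, -0.04]
[1, 0.006, -0.0004, 0.0024, 0.08, 0.04, -0.04]
[1, 0.006, -0.0004, 0.0024, 0.08, 0.04, -0.04]
[1, 0.006, -0.0004, 0.0024, 0.08, 0.04, -0.04]
[1, 0.006, -0.0004, 0.0024, 0.08, 0.04, -0.04]
[1, 0.006, -0.0004, 0.0024, 0.08, 0.04, -0.04]
[1, 0.006, -0.0004, 0.0024, 0.08, 0.04, -0.04]
[1, 0.006, -0.0004, 0.0024, 0.08, 0.04, -0.04]
[1, 0.006, -0.0004, 0.0024, 0.08, 0.04, -0.04]
```

```bash
python3 - <<'E'
from plan import *
d=pickle.load(open("f1.pkl","rb"))["top"]["color"]
g=cv2.cvtColor(d,cv2.COLOR_BGR2GRAY)
for u in(448,450,452,454,456): print(u,list(zip(range(247,268),g[247:268,u].tolist())))
E
```

```text
448 [(247, 92), (248, 81), (249, 53), (250, 60), (251, 117), (252, 87), (253, 43), (254, 26), (255, 11), (256, 21), (257, 24), (258, 21), (259, 12), (260, 15), (261, 27), (262, 69), (263, 102), (264, 103), (265, 99), (266, 107), (267, 88)]
450 [(247, 85), (248, 52), (249, 39), (250, 83), (251, 122), (252, 80), (253, 37), (254, 23), (255, 23), (256, 15), (257, 22), (258, 19), (259, 19), (260, 28), (261, 32), (262, 90), (263, 122), (264, 85), (265, 63), (266, 75), (267, 74)]
452 [(247, 69), (248, 47), (249, 51), (250, 115), (251, 129), (252, 77), (253, 34), (254, 27), (255, 26), (256, 22), (257, 6), (258, 21), (259, 20), (260, 20), (261, 47), (262, 117), (263, 119), (264, 69), (265, 44), (266, 57), (267, 66)]
454 [(247, 62), (248, 39), (249, 62), (250, 123), (251, 107), (252, 55), (253, 23), (254, 17), (255, 22), (256, 11), (257, 12), (258, 20), (259, 24), (260, 32), (261, 76), (262, 123), (263, 102), (264, 61), (265, 43), (266, 49), (267, 60)]
456 [(247, 53), (248, 41), (249, 81), (250, 122), (251, 98), (252, 46), (253, 17), (254, 20), (255, 20), (256, 15), (257, 22), (258, 20), (259, 17), (260, 37), (261, 93), (262, 130), (263, 91), (264, 49), (265, 40), (266, 70), (267, 85)]
```

Call:
servo_tool([
  [[1,0.008,-0.0005,0.003,0.1,0,0],[1,0.008,-0.0005,0.003,0.1,0,0],[1,0.008,-0.0005,0.003,0.1,0,0],[1,0.007,-0.0005,0.003,0.1,0,0],[1,0.006,-0.0005,0.003,0.1,0,0],[1,0.006,-0.0005,0.003,0.1,0,0],[1,0.006,-0.0005,0.003,0.1,0,0],[1,0.005,-0.0005,0.002,0.1,0,0],[1,0,0,0,0,0,0],[1,0,0,0,0,0,0]],
])

```text
time_s: 6.2
eef_pos: [0.5105, -0.3017, 0.1079]
ee_rot: [[-0.079, 0.993, 0.084], [0.696, 0.115, -0.709], [-0.714, 0.002, -0.701]]
wrist_force: [0.1, -0.7, -1.4]
gripper_width: 0.271
```

```bash
python3 - <<'E'
from plan import *
st();c=np.array([.514,-.323,.085])
o=bot.observe();d={n:bot.grab_frame(n) for n in("scene","top")};pickle.dump(d,open("f2.pkl","wb"))
xc=np.array([-.0825,.702,.707]);n=np.array([.0825,-.702,.707])
R=o["ee_rot"];h=o["eef_pos"]-R[:,0]*.010-c
print("along",h@xc,"across",h@np.array([.993,.117,0]),"normal",h@n)
tgt=c+xc*.030+n*.009-n*.010+n*.002
plan(tgt,tool(-n,[.993,.117,0]),4,1)
A=cv2.resize(d["scene"]["color"][340:400,155:235],(400,300),interpolation=cv2.INTER_CUBIC)
B=cv2.resize(d["top"]["color"][235:280,415:475],(400,300),interpolation=cv2.INTER_CUBIC)
cv2.imwrite("pics/h2.png",cv2.convertScaleAbs(np.hstack([A,B]),alpha=1.8))
E
```

```text
6.2 [ 0.5105 -0.3017  0.1079] [[-0.079, 0.993, 0.084], [0.696, 0.115, -0.709], [-0.714, 0.002, -0.701]] F [ 0.1 -0.7 -1.4] w 0.271 q [ 52.  74. -37.  49.   1.  92.  37.]
along 0.031504895816520065 across -0.0010603577318886689 normal 0.01092888793756746
[1, 0.0, 0.0002, 0.0004, 0.01, 0.13, -0.04]
[1, 0.0, 0.0002, 0.0004, 0.01, 0.13, -0.04]
[1, 0.0, 0.0002, 0.0004, 0.01, 0.13, -0.04]
[1, 0.0, 0.0002, 0.0004, 0.01, 0.13, -0.04]
```

View pics/h2.png

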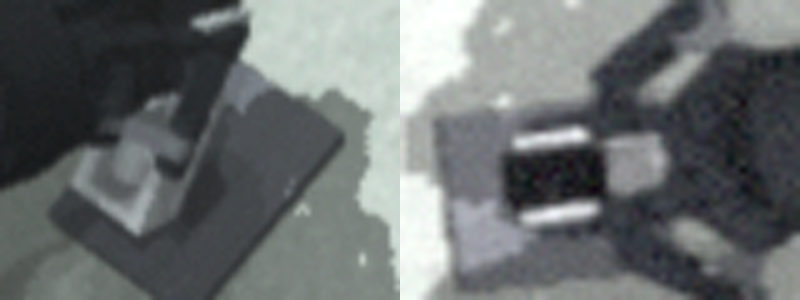

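Call:
servo_tool([
  [[1,0.001,0.0005,0.0005,0,0,0],[1,0.001,0.0005,0.0005,0,0,0],[1,0.001,0,0,0,0,0],[0.6,0,0,0,0,0,0],[0.3,0,0,0,0,0,0],[0,0,0,0,0,0,0],[0,0,0,0,0,0,0],[0,-0.01,0,0,0,0,0],[0,-0.03,0,0,0,0,0],[0,-0.04,0,0,0,0,0]],
])

```text
time_s: 7.3
eef_pos: [0.5173, -0.3504, 0.1575]
ee_rot: [[-0.082, 0.993, 0.085], [0.698, 0.118, -0.707], [-0.712, 0.001, -0.703]]
wrist_force: [0.3, -0.8, 0.9]
gripper_width: 1.004
```

```bash
python3 - <<'E'
from plan import *
st();c=np.array([.514,-.323,.085])
xc=np.array([-.0825,.702,.707]);n=np.array([.0825,-.702,.707])
o=bot.observe();p,R=o["eef_pos"],o["ee_rot"]
hov=c+xc*(.05+.06)+n*.009
# swing tool to point down the slope: total ~90 deg about tool y (negative)
R2=tool(-xc,[.993,.117,0])
print("rotvec",np.degrees(Ro.from_matrix(R.T@R2).as_rotvec()))
mid=c+xc*.11+n*.10; print(mid,hov)
plan(hov+n*.03+xc*.03,R2,12,0)
E
```

```text
7.3 [ 0.5173 -0.3504  0.1575] [[-0.082, 0.993, 0.085], [0.698, 0.118, -0.707], [-0.712, 0.001, -0.703]] F [ 0.3 -0.8  0.9] w 1.004 q [ 50.  76. -36.  29.   1. 109.  37.]
rotvec [ 5.44784186e-02 -8.96277381e+01 -8.99648065e-02]
[ 0.513175 -0.31598   0.23347 ] [ 0.5056675 -0.252098   0.169133 ]
[0, 0.0026, 0.0, -0.009, 0.0, -7.47, -0.01]
[0, 0.0014, 0.0, -0.0093, 0.0, -7.47, -0.01]
[0, 0.0002, 0.0, -0.0094, 0.0, -7.47, -0.01]
[0, -0.001, 0.0, -0.0093, 0.0, -7.47, -0.01]
[0, -0.0023, 0.0, -0.0091, 0.0, -7.47, -0.01]
[0, -0.0034, 0.0, -0.0088, 0.0, -7.47, -0.01]
[0, -0.0045, -0.0, -0.0082, 0.0, -7.47, -0.01]
[0, -0.0056, -0.0, -0.0076, 0.0, -7.47, -0.01]
[0, -0.0065, -0.0, -0.0068, 0.0, -7.47, -0.01]
[0, -0.0073, -0.0, -0.0059, 0.0, -7.47, -0.01]
[0, -0.008, -0.0, -0.0049, 0.0, -7.47, -0.01]
[0, -0.0086, -0.0, -0.0038, 0.0, -7.47, -0.01]
```

```bash
python3 - <<'E'
from plan import *
c=np.array([.514,-.323,.085])
xc=np.array([-.0825,.702,.707]);n=np.array([.0825,-.702,.707])
mid=[.513,-.29,.235];Rm=tool([0,0,-1],[.993,.117,0])
plan(mid,Rm,6,0)
print()
plan(c+xc*.12+n*.012,tool(-xc,[.993,.117,0]),6,0,(mid,Rm))
E
```

```text
[0, -0.0021, 0.0005, -0.0162, 0.01, -7.44, -0.01]
[0, -0.0042, 0.0005, -0.0158, 0.01, -7.44, -0.01]
[0, -0.0062, 0.0005, -0.0152, 0.01, -7.44, -0.01]
[0, -0.0081, 0.0005, -0.0142, 0.01, -7.44, -0.01]
[0, -0.0099, 0.0005, -0.0131, 0.01, -7.44, -0.01]
[0, -0.0115, 0.0005, -0.0117, 0.01, -7.44, -0.01]

[0, 0.0094, -0.0005, -0.0072, 0.0, -7.5, -0.0]
[0, 0.0084, -0.0005, -0.0084, 0.0, -7.5, -0.0]
[0, 0.0073, -0.0005, -0.0094, 0.0, -7.5, -0.0]
[0, 0.006, -0.0005, -0.0103, 0.0, -7.5, -0.0]
[0, 0.0046, -0.0005, -0.011, 0.0, -7.5, -0.0]
[0, 0.0031, -0.0005, -0.0115, 0.0, -7.5, -0.0]
```

Call:
servo_tool([
  [[0,-0.002,0.0005,-0.016,0,-7.5,0],[0,-0.004,0.0005,-0.016,0,-7.5,0],[0,-0.006,0.0005,-0.015,0,-7.5,0],[0,-0.008,0.0005,-0.014,0,-7.5,0],[0,-0.01,0.0005,-0.013,0,-7.5,0],[0,-0.012,0.0005,-0.012,0,-7.5,0],[0,0.009,-0.0005,-0.007,0,-7.5,0],[0,0.008,-0.0005,-0.008,0,-7.5,0],[0,0.007,-0.0005,-0.009,0,-7.5,0],[0,0.006,-0.0005,-0.01,0,-7.5,0]],
])

```text
time_s: 8.3
eef_pos: [0.5162, -0.2801, 0.2064]
ee_rot: [[0.069, 0.995, 0.069], [-0.473, 0.093, -0.876], [-0.878, 0.028, 0.477]]
wrist_force: [1.8, -0.7, -1.5]
gripper_width: 1.002
```

```bash
python3 - <<'E'
from plan import *
st()
c=np.array([.514,-.323,.085])
xc=np.array([-.0825,.702,.707]);n=np.array([.0825,-.702,.707])
plan(c+xc*.085+n*.009,tool(-xc,[.993,.117,0]),5,0)
d={k:bot.grab_frame(k) for k in("scene","top")};pickle.dump(d,open("f3.pkl","wb"))
A=cv2.resize(d["scene"]["color"][330:405,150:250],(400,300),interpolation=cv2.INTER_CUBIC)
B=cv2.resize(d["top"]["color"][235:280,410:470],(400,300),interpolation=cv2.INTER_CUBIC)
cv2.imwrite("pics/h3.png",cv2.convertScaleAbs(np.hstack([A,B]),alpha=1.8))
for k in("scene","top"): print(k,proj(d[k],c),proj(d[k],c+n*.009+xc*.05),proj(d[k],c+n*.009-xc*.05))
E
```

```text
8.3 [ 0.5162 -0.2801  0.2064] [[0.069, 0.995, 0.069], [-0.473, 0.093, -0.876], [-0.878, 0.028, 0.477]] F [ 1.8 -0.7 -1.5] w 1.002 q [ 11.  40.   2. 103.  47.  36. -22.]
[0, 0.0085, -0.0018, -0.0072, -0.41, -3.29, -0.1]
[0, 0.0081, -0.0017, -0.0077, -0.41, -3.29, -0.1]
[0, 0.0077, -0.0017, -0.0082, -0.41, -3.29, -0.1]
[0, 0.0072, -0.0016, -0.0086, -0.41, -3.29, -0.1]
[0, 0.0067, -0.0015, -0.009, -0.41, -3.29, -0.1]
scene [191.0865336  354.32337047] [197.25997731 334.31631299] [179.71454932 375.95152537]
top [439.90105168 261.49503842] [432.81710642 261.35575808] [451.89844856 260.8020301 ]
```

View pics/h3.png

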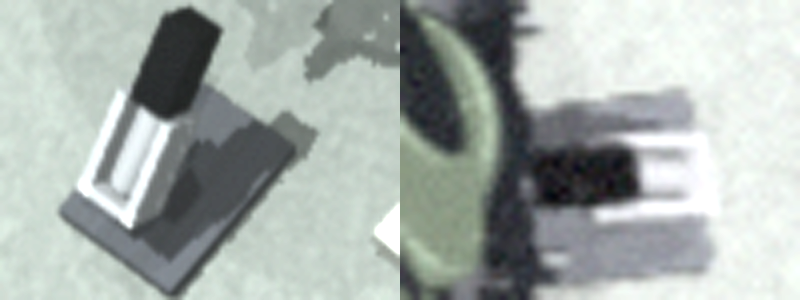

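Call:
servo_tool([
  [[0,0.0085,-0.002,-0.007,-0.4,-3.3,0],[0,0.008,-0.002,-0.008,-0.4,-3.3,0],[0,0.008,-0.002,-0.008,-0.4,-3.3,0],[0,0.007,-0.0015,-0.009,-0.4,-3.3,0],[0,0.007,-0.0015,-0.009,-0.4,-3.3,0],[0,0,0,0,0,0,0],[0,0.01,0,0,0,0,0],[0,0.01,0,0,0,0,0],[0,0.01,0,0,0,0,0],[0,0,0,0,0,0,0]],
])

```text
time_s: 9.4
eef_pos: [0.5131, -0.2912, 0.1289]
ee_rot: [[0.093, 0.992, 0.084], [-0.702, 0.125, -0.701], [-0.706, 0.006, 0.708]]
wrist_force: [-0.1, 0.4, 0.4]
gripper_width: 1.001
```

```bash
python3 - <<'E'
from plan import *
st()
c=np.array([.514,-.323,.085])
xc=np.array([-.0825,.702,.707]);n=np.array([.0825,-.702,.707])
plan(c+xc*.014+n*.009,tool(-xc,[.993,.117,0]),5,0)
E
```

```text
9.4 [ 0.5131 -0.2912  0.1289] [[0.093, 0.992, 0.084], [-0.702, 0.125, -0.701], [-0.706, 0.006, 0.708]] F [-0.1  0.4  0.4] w 1.001 q [-10.  57.  28. 113.  82.  20. -69.]
[0, 0.0079, -0.0006, 0.0001, 0.02, 0.02, -0.12]
[0, 0.0079, -0.0006, 0.0001, 0.02, 0.02, -0.12]
[0, 0.0079, -0.0006, 0.0001, 0.02, 0.02, -0.12]
[0, 0.0079, -0.0006, 0.0001, 0.02, 0.02, -0.12]
[0, 0.0079, -0.0006, 0.0001, 0.02, 0.02, -0.12]
```

Call:
servo_tool([
  [[0,0.008,-0.0006,0,0,0,0],[0,0.008,-0.0006,0,0,0,0],[0,0.008,-0.0006,0,0,0,0],[0,0.008,-0.0006,0,0,0,0],[0,0.006,-0.0006,0,0,0,0],[0,0,0,0,0,0,0],[1,0,0,0,0,0,0],[1,0,0,0,0,0,0],[1,0,0,0,0,0,0],[1,0,0,0,0,0,0]],
], newtons=60)

```text
time_s: 10.4
eef_pos: [0.5156, -0.3227, 0.1079]
ee_rot: [[0.096, 0.993, 0.074], [-0.699, 0.12, -0.705], [-0.709, 0.016, 0.705]]
wrist_force: [-0.4, 0.7, -0.0]
gripper_width: 0.33
```

Call:
servo_tool([
  [[1,0,0,0,0,0,0],[1,0,0,0,0,0,0],[1,-0.005,0,0,0,0,0],[1,-0.01,0,0,0,0,0],[1,-0.02,0,0,0,0,0],[1,-0.02,0,0,0,0,0],[1,-0.03,0,0,0,0,0],[1,-0.03,0,0,0,0,0],[1,-0.03,0,0,0,0,0],[1,-0.02,0,0,0,0,0]],
])

```text
time_s: 11.4
eef_pos: [0.4969, -0.2015, 0.2274]
ee_rot: [[0.09, 0.993, 0.079], [-0.696, 0.12, -0.708], [-0.712, 0.009, 0.702]]
wrist_force: [0.1, -0.6, -2.1]
gripper_width: 0.273
```

```bash
python3 - <<'E'
from plan import *
st()
# park upright above free spot on the way: first go vertical near (.50,-.05,.36)
Rv=tool([0,0,-1],[.998,-.066,0])
print(np.degrees(Ro.from_matrix(bot.observe()["ee_rot"].T@Rv).as_rotvec()))
plan([.58,-.03,.36],Rv,10,1)
E
```

```text
11.4 [ 0.4969 -0.2015  0.2274] [[0.09, 0.993, 0.079], [-0.696, 0.12, -0.708], [-0.712, 0.009, 0.702]] F [ 0.1 -0.6 -2.1] w 0.273 q [-17.  43.  21. 113.  58.  36. -47.]
[ 9.92955112 44.40892474 -4.6209258 ]
[1, -0.0206, 0.0104, -0.0022, 0.99, 4.44, -0.46]
[1, -0.0205, 0.0102, -0.0039, 0.99, 4.44, -0.46]
[1, -0.0202, 0.0099, -0.0057, 0.99, 4.44, -0.46]
[1, -0.0198, 0.0097, -0.0074, 0.99, 4.44, -0.46]
[1, -0.0192, 0.0094, -0.0091, 0.99, 4.44, -0.46]
[1, -0.0185, 0.0091, -0.0107, 0.99, 4.44, -0.46]
[1, -0.0177, 0.0087, -0.0123, 0.99, 4.44, -0.46]
[1, -0.0167, 0.0083, -0.0137, 0.99, 4.44, -0.46]
[1, -0.0157, 0.008, -0.0151, 0.99, 4.44, -0.46]
[1, -0.0145, 0.0076, -0.0165, 0.99, 4.44, -0.46]
```

Call:
servo_tool([
  [[1,-0.021,0.01,-0.002,1,4.4,-0.5],[1,-0.02,0.01,-0.004,1,4.4,-0.5],[1,-0.02,0.01,-0.006,1,4.4,-0.5],[1,-0.02,0.01,-0.007,1,4.4,-0.5],[1,-0.019,0.009,-0.009,1,4.4,-0.5],[1,-0.019,0.009,-0.011,1,4.4,-0.5],[1,-0.018,0.009,-0.012,1,4.4,-0.5],[1,-0.017,0.008,-0.014,1,4.4,-0.5],[1,-0.016,0.008,-0.015,1,4.4,-0.5],[1,-0.015,0.008,-0.016,1,4.4,-0.5]],
])

```text
time_s: 12.4
eef_pos: [0.5788, -0.0149, 0.3723]
ee_rot: [[-0.012, 0.998, -0.057], [0.039, -0.056, -0.998], [-0.999, -0.014, -0.038]]
wrist_force: [-0.0, -0.6, -1.8]
gripper_width: 0.272
```

```bash
python3 - <<'E'
from plan import *
st()
f={k:bot.grab_frame(k) for k in("scene","top")};pickle.dump(f,open("f4.pkl","wb"))
d=pickle.load(open("f0.pkl","rb"))
A=cv2.resize(d["scene"]["color"][150:240,320:440],(400,300),interpolation=cv2.INTER_CUBIC)
B=cv2.resize(d["top"]["color"][220:280,200:280],(400,300),interpolation=cv2.INTER_CUBIC)
C=cv2.resize(f["scene"]["color"][120:270,260:460],(400,300),interpolation=cv2.INTER_CUBIC)
D=cv2.resize(f["top"]["color"][165:285,200:360],(400,300),interpolation=cv2.INTER_CUBIC)
cv2.imwrite("pics/b1.png",cv2.convertScaleAbs(np.vstack([np.hstack([A,B]),np.hstack([C,D])]),alpha=1.3))
E
```

```text
12.4 [ 0.5788 -0.0149  0.3723] [[-0.012, 0.998, -0.057], [0.039, -0.056, -0.998], [-0.999, -0.014, -0.038]] F [-0.  -0.6 -1.8] w 0.272 q [ 3. 35. -8. 67.  3. 79. -7.]
```

View pics/b1.png

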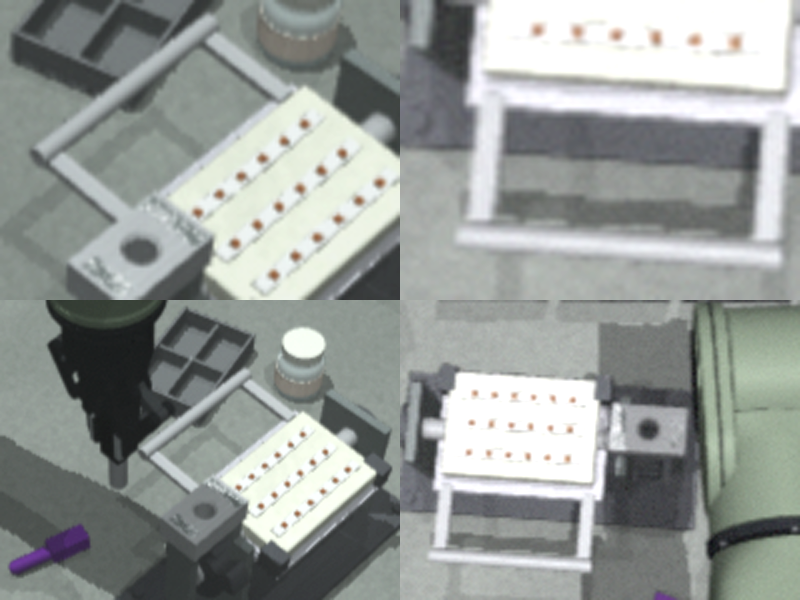

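```bash
python3 - <<'E'
from plan import *
d=pickle.load(open("f0.pkl","rb"));s,t=d["scene"],d["top"]
a=lambda x,y:(320+(x+.5)*.3-.5,150+(y+.5)*.3-.5); b=lambda x,y:(200+(x-400+.5)/5-.5,220+(y+.5)/5-.5)
P,e=two(s,a(41,156),t,b(783,253));Q,e2=two(s,a(210,26),t,b(458,232));print(P,e,Q,e2,np.linalg.norm(P-Q))
m=(P+Q)/2;y=(Q-P)/np.linalg.norm(Q-P);print("bar mid",m,"yaw",np.degrees(np.arctan2(-y[0],y[1])))
# trunnion x: guide bore straight above axis
y[2]=0;g=np.array([.6197,.0792]);x=np.array([y[1],-y[0]])
r=(g-m[:2])@x; print("horizontal reach",r,"tilt by cos",np.arccos(min(1,r/.145)),"tilt by z",np.arcsin((.125-m[2])/.145))
# bore from second picture (top & scene)
f=pickle.load(open("f4.pkl","rb"))
print(two(f["scene"],(260+205.5/2-.5,120+210.5/2-.5),f["top"],(200+(248.5)/2.5-.5,165+129.5/2.5-.5)))
# subpixel bore by dark centroid
for n,(u,v),z in(("top",(299,217),.22),("scene",(362,224),.22)):
    for F in(d,f):
        g=cv2.cvtColor(F[n]["color"],cv2.COLOR_BGR2GRAY)[v-7:v+8,u-7:u+8].astype(float)
        w=np.clip(np.median(g)-15-g,0,None); yy,xx=np.mgrid[v-7:v+8,u-7:u+8]
        k,l,S,ce=cv2.connectedComponentsWithStats((g<np.median(g)*.72).astype(np.uint8)); i=l[7,7]
        m=l==i; uu=(xx[m].mean(),yy[m].mean()); print(n,i,m.sum(),uu,onz(F[n],*uu,z))
E
```

```text
[0.48155289 0.14444797 0.13784991] 0.00216424062420908 [0.49045528 0.3247902  0.13147695] 0.002210404035536381 0.1806742589910329
bar mid [0.48600408 0.23461908 0.13466343] yaw -2.826045479848229
horizontal reach 0.14110820478119576 tilt by cos 0.2322106708133653 tilt by z -0.06669379687379658
(array([0.62052084, 0.08010652, 0.21551239]), np.float64(0.0009402573860523331))
top 1 59 (np.float64(299.06779661016947), np.float64(216.47457627118644)) [0.61898349 0.07914204 0.22      ]
top 1 56 (np.float64(298.89285714285717), np.float64(216.41071428571428)) [0.6191509  0.07960996 0.22      ]
scene 1 64 (np.float64(361.515625), np.float64(224.84375)) [0.6218315 0.0765155 0.22     ]
scene 0 185 (np.float64(361.9081081081081), np.float64(223.8054054054054)) [0.62072557 0.07911851 0.22      ]
```

```bash
python3 - <<'E'
from plan import *
Rv=tool([0,0,-1],[.998,-.058,0]);a=[.485,.235,.34]
plan(a,Rv,7,1);print();plan([.485,.235,.235],Rv,3,1,(a,Rv))
E
```

```text
[1, 0.0061, -0.0155, -0.0348, 0.0, -0.3, 0.1]
[1, 0.0059, -0.0155, -0.0348, 0.0, -0.3, 0.1]
[1, 0.0057, -0.0155, -0.0349, 0.0, -0.3, 0.1]
[1, 0.0054, -0.0155, -0.0349, 0.0, -0.3, 0.1]
[1, 0.0052, -0.0155, -0.0349, 0.0, -0.3, 0.1]
[1, 0.005, -0.0155, -0.0349, 0.0, -0.3, 0.1]
[1, 0.0048, -0.0155, -0.035, 0.0, -0.3, 0.1]

[1, 0.035, 0.0, 0.0, 0.0, 0.0, 0.0]
[1, 0.035, 0.0, 0.0, 0.0, 0.0, 0.0]
[1, 0.035, 0.0, 0.0, 0.0, 0.0, 0.0]
```

Call:
servo_tool([
  [[1,0.006,-0.0155,-0.035,0,-0.3,0.1],[1,0.006,-0.0155,-0.035,0,-0.3,0.1],[1,0.006,-0.0155,-0.035,0,-0.3,0.1],[1,0.005,-0.0155,-0.035,0,-0.3,0.1],[1,0.005,-0.0155,-0.035,0,-0.3,0.1],[1,0.005,-0.0155,-0.035,0,-0.3,0.1],[1,0.005,-0.0155,-0.035,0,-0.3,0.1],[1,0,0,0,0,0,0],[1,0.02,0,0,0,0,0],[1,0.02,0,0,0,0,0]],
])

```text
time_s: 13.5
eef_pos: [0.4735, 0.2383, 0.2887]
ee_rot: [[0.002, 0.999, -0.042], [-0.024, -0.042, -0.999], [-1.0, 0.003, 0.024]]
wrist_force: [0.8, 0.1, -1.6]
gripper_width: 0.272
```

```bash
python3 - <<'E'
from plan import *
st();plan([.485,.235,.225],tool([0,0,-1],[.998,-.058,0]),4,1)
E
```

```text
13.5 [0.4735 0.2383 0.2887] [[0.002, 0.999, -0.042], [-0.024, -0.042, -0.999], [-1.0, 0.003, 0.024]] F [ 0.8  0.1 -1.6] w 0.272 q [-27.  33.  -7.  88.   6.  60. -39.]
[1, 0.016, 0.0029, 0.0003, 0.24, 0.35, -0.05]
[1, 0.016, 0.0029, 0.0004, 0.24, 0.35, -0.05]
[1, 0.0159, 0.0029, 0.0005, 0.24, 0.35, -0.05]
[1, 0.0159, 0.0029, 0.0006, 0.24, 0.35, -0.05]
```

Next, align over the bar and lower gently to feel it.

Call:
servo_tool([
  [[1,0.016,0.003,0.0005,0.2,0.35,0],[1,0.016,0.003,0.0005,0.2,0.35,0],[1,0.016,0.003,0.0005,0.2,0.35,0],[1,0.016,0.003,0.0005,0.2,0.35,0],[1,0,0,0,0,0,0],[1,0.004,0,0,0,0,0],[1,0.004,0,0,0,0,0],[1,0.004,0,0,0,0,0],[1,0.004,0,0,0,0,0],[1,0.004,0,0,0,0,0]],
])

```text
time_s: 14.5
eef_pos: [0.4805, 0.2293, 0.1988]
ee_rot: [[0.003, 0.999, -0.042], [-0.012, -0.042, -0.999], [-1.0, 0.004, 0.012]]
wrist_force: [-3.5, 0.7, 1.7]
gripper_width: 0.273
```

```bash
python3 - <<'E'
from plan import *
st();
f={k:bot.grab_frame(k) for k in("scene","top")};pickle.dump(f,open("f5.pkl","wb"))
C=cv2.resize(f["scene"]["color"][140:215,320:420],(400,300),interpolation=cv2.INTER_CUBIC)
D=cv2.resize(f["top"]["color"][195:285,200:320],(400,300),interpolation=cv2.INTER_CUBIC)
cv2.imwrite("pics/b2.png",cv2.convertScaleAbs(np.hstack([C,D]),alpha=1.3))
E
```

```text
14.5 [0.4805 0.2293 0.1988] [[0.003, 0.999, -0.042], [-0.012, -0.042, -0.999], [-1.0, 0.004, 0.012]] F [-3.5  0.7  1.7] w 0.273 q [-25.  39.  -7.  96.   7.  45. -39.]
```

View pics/b2.png

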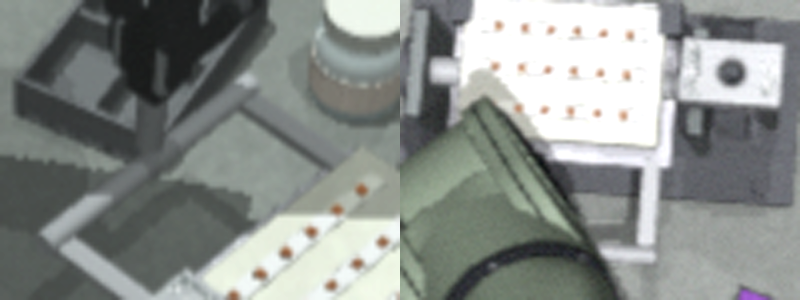

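Call:
servo_tool([
  [[1,-0.015,0,0,0,0.4,0],[1,0,0.011,0,0,0.3,0],[1,0.008,0.001,0,0,0,0],[1,0.005,0,0,0,0,0],[1,0.005,0,0,0,0,0],[1,0.005,0,0,0,0,0],[1,0.005,0,0,0,0,0],[1,0.005,0,0,0,0,0],[1,0.005,0.0005,0,0,0,0],[1,0.005,0.0005,0,0,0,0]],
])

```text
time_s: 15.6
eef_pos: [0.4953, 0.2289, 0.1676]
ee_rot: [[0.008, 0.999, -0.042], [0.0, -0.042, -0.999], [-1.0, 0.008, -0.001]]
wrist_force: [3.6, -1.9, 4.0]
gripper_width: 0.271
```

```bash
python3 - <<'E'
from plan import *
st()
E
```

```text
15.6 [0.4953 0.2289 0.1676] [[0.008, 0.999, -0.042], [0.0, -0.042, -0.999], [-1.0, 0.008, -0.001]] F [ 3.6 -1.9  4. ] w 0.271 q [-24.  43.  -7.  96.   8.  41. -38.]
```

Call:
servo_tool([
  [[1,-0.002,-0.003,0,0,0,0],[1,0.004,0,0,0,0,0],[1,0.004,0.0005,0,0,0,0],[1,0.004,0.0005,0,0,0,0],[1,0.004,0.0005,0,0,0,0],[1,0.004,0.001,0,0,0,0],[1,0.004,0.001,0,0,0,0],[1,0.004,0.001,0,0,0,0],[1,0,0,0,0,0,0],[1,0,0,0,0,0,0]],
])

```text
time_s: 16.6
eef_pos: [0.4985, 0.2287, 0.1381]
ee_rot: [[0.01, 0.999, -0.043], [0.001, -0.043, -0.999], [-1.0, 0.01, -0.001]]
wrist_force: [2.9, 0.6, 4.0]
gripper_width: 0.272
```

```bash
python3 - <<'E'
from plan import *
st()
E
```

```text
16.6 [0.4985 0.2287 0.1381] [[0.01, 0.999, -0.043], [0.001, -0.043, -0.999], [-1.0, 0.01, -0.001]] F [2.9 0.6 4. ] w 0.272 q [-25.  45.  -7.  98.   8.  37. -38.]
```

```bash
python3 - <<'E'
from plan import *
o=bot.observe();p,R=o["eef_pos"],o["ee_rot"];Rv=tool([0,0,-1],[.998,-.058,0])
a=p+[0,0,.2]
plan(a,R,5,1);print();plan([.620,.079,.325],Rv,6,1,(a,R))
E
```

```text
[1, -0.04, 0.0004, -0.0, 0.0, 0.0, 0.0]
[1, -0.04, 0.0004, -0.0, 0.0, 0.0, 0.0]
[1, -0.04, 0.0004, -0.0, 0.0, 0.0, 0.0]
[1, -0.04, 0.0004, -0.0, 0.0, 0.0, 0.0]
[1, -0.04, 0.0004, -0.0, 0.0, 0.0, 0.0]

[1, 0.0024, 0.0213, 0.0241, 0.15, -0.01, -0.09]
[1, 0.0023, 0.0213, 0.024, 0.15, -0.01, -0.09]
[1, 0.0023, 0.0214, 0.024, 0.15, -0.01, -0.09]
[1, 0.0023, 0.0215, 0.0239, 0.15, -0.01, -0.09]
[1, 0.0023, 0.0215, 0.0239, 0.15, -0.01, -0.09]
[1, 0.0022, 0.0216, 0.0238, 0.15, -0.01, -0.09]
```

Call:
servo_tool([
  [[1,-0.04,0,0,0,0,0],[1,-0.05,0,0,0,0,0],[1,-0.05,0,0,0,0,0],[1,-0.05,0,0,0,0,0],[1,0.002,0.0213,0.024,0.2,0,-0.1],[1,0.002,0.0213,0.024,0.2,0,-0.1],[1,0.002,0.0213,0.024,0.1,0,-0.1],[1,0.002,0.0213,0.024,0.1,0,-0.1],[1,0.002,0.0213,0.024,0.1,0,-0.1],[1,0.002,0.0213,0.024,0.1,0,-0.1]],
])

```text
time_s: 17.6
eef_pos: [0.6125, 0.0794, 0.3196]
ee_rot: [[-0.019, 0.999, -0.044], [0.002, -0.044, -0.999], [-1.0, -0.019, -0.001]]
wrist_force: [-0.6, 0.9, -1.4]
gripper_width: 0.272
```

```bash
python3 - <<'E'
from plan import *
st();plan([.620,.079,.310],tool([0,0,-1],[.998,-.058,0]),4,1)
E
```

```text
17.6 [0.6125 0.0794 0.3196] [[-0.019, 0.999, -0.044], [0.002, -0.044, -0.999], [-1.0, -0.019, -0.001]] F [-0.6  0.9 -1.4] w 0.272 q [ -7.  41.  -9.  64.   5.  76. -17.]
[1, 0.0024, 0.0019, 0.0, 0.21, -0.01, 0.28]
[1, 0.0024, 0.0019, 0.0, 0.21, -0.01, 0.28]
[1, 0.0024, 0.0019, 0.0, 0.21, -0.01, 0.28]
[1, 0.0024, 0.0019, 0.0, 0.21, -0.01, 0.28]
```

Call:
servo_tool([
  [[1,0.0025,0.002,0,0.2,0,0.3],[1,0.0025,0.002,0,0.2,0,0.3],[1,0.0025,0.002,0,0.2,0,0.3],[1,0.0025,0.002,0,0.2,0,0.3],[1,0,0,0,0,0,0],[1,0,0,0,0,0,0],[1,0,0,0,0,0,0],[1,0,0,0,0,0,0],[1,0,0,0,0,0,0],[1,0,0,0,0,0,0]],
])

```text
time_s: 18.6
eef_pos: [0.6194, 0.0786, 0.3073]
ee_rot: [[-0.004, 0.998, -0.058], [0.0, -0.058, -0.998], [-1.0, -0.004, -0.0]]
wrist_force: [-0.4, -0.5, -1.1]
gripper_width: 0.269
```

```bash
python3 - <<'E'
from plan import *
st()
f={k:bot.grab_frame(k) for k in("scene","top")};pickle.dump(f,open("f6.pkl","wb"))
C=cv2.resize(f["scene"]["color"][170:245,315:415],(400,300),interpolation=cv2.INTER_CUBIC)
D=cv2.resize(f["scene"]["color"][130:280,300:500],(400,300),interpolation=cv2.INTER_CUBIC)
cv2.imwrite("pics/g1.png",cv2.convertScaleAbs(np.hstack([C,D]),alpha=1.6))
o=bot.observe();R=o["ee_rot"];p=o["eef_pos"]
for L in(0,.016,.063,.068): print(L,proj(f["scene"],p+R[:,0]*L))
E
```

```text
18.6 [0.6194 0.0786 0.3073] [[-0.004, 0.998, -0.058], [0.0, -0.058, -0.998], [-1.0, -0.004, -0.0]] F [-0.4 -0.5 -1.1] w 0.269 q [ -7.  42.  -8.  65.   6.  74. -18.]
0 [363.4992188  196.45144108]
0.016 [363.03766985 201.66088415]
0.063 [361.73773589 216.33306969]
0.068 [361.60413308 217.84102723]
```

View pics/g1.png

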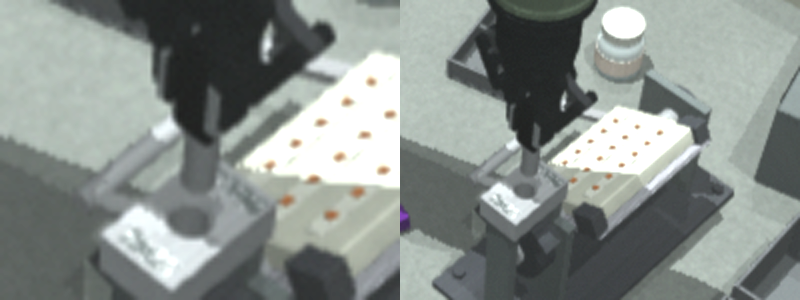

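```bash
python3 - <<'E'
from plan import *
f=pickle.load(open("f6.pkl","rb"))["scene"];o=bot.observe();R=o["ee_rot"];p=o["eef_pos"]
g=cv2.cvtColor(f["color"],cv2.COLOR_BGR2GRAY)
for v in(206,208,210,212,214,216,218,220,222,224,226,228): print(v,g[v,354:376].tolist())
q=p+R[:,0]*.05; print(proj(f,q),proj(f,q+[0,.005,0])-proj(f,q),proj(f,q+[.005,0,0])-proj(f,q),proj(f,[.6195,.079,.22]))
E
```

```text
206 [96, 91, 85, 81, 86, 102, 102, 63, 57, 60, 60, 54, 44, 48, 58, 64, 101, 112, 110, 98, 77, 71]
208 [81, 90, 98, 100, 103, 105, 91, 60, 58, 62, 63, 64, 65, 63, 61, 62, 93, 77, 71, 68, 67, 71]
210 [99, 103, 102, 102, 105, 106, 91, 61, 59, 61, 65, 65, 64, 64, 62, 69, 88, 83, 73, 71, 96, 115]
212 [105, 105, 108, 111, 117, 108, 75, 59, 59, 62, 64, 64, 64, 62, 60, 73, 86, 95, 100, 100, 108, 107]
214 [106, 112, 111, 99, 88, 82, 62, 57, 60, 63, 65, 65, 64, 61, 63, 94, 97, 86, 94, 88, 93, 100]
216 [109, 96, 87, 84, 83, 82, 72, 63, 62, 64, 64, 64, 63, 63, 77, 101, 95, 95, 90, 74, 85, 92]
218 [85, 83, 84, 82, 82, 83, 82, 82, 78, 74, 74, 74, 77, 92, 97, 97, 105, 98, 87, 88, 78, 81]
220 [82, 83, 84, 83, 81, 82, 80, 82, 83, 83, 83, 81, 81, 81, 84, 84, 95, 101, 101, 97, 95, 84]
222 [91, 87, 80, 76, 71, 69, 65, 65, 65, 65, 65, 70, 74, 76, 82, 85, 90, 100, 101, 102, 103, 106]
224 [126, 116, 89, 63, 60, 63, 63, 65, 64, 63, 61, 59, 57, 71, 79, 97, 102, 102, 102, 103, 100, 100]
226 [157, 155, 130, 86, 65, 63, 65, 65, 63, 62, 62, 57, 57, 69, 87, 101, 102, 101, 100, 101, 101, 99]
228 [149, 154, 147, 135, 115, 96, 80, 72, 68, 65, 66, 67, 73, 89, 99, 100, 100, 100, 101, 97, 89, 75]
[362.0892278  212.36582625] [ 1.5847676  -1.45787618] [1.92553764 1.30155595] [361.41154043 223.52432027]
```

Call:
servo_tool([
  [[1,0,0.0003,0.003,0,0,0],[1,0,0.0003,0.003,0,0,0],[1,0.004,0,0,0,0,0],[1,0.004,0,0,0,0,0],[1,0.004,0,0,0,0,0],[1,0.004,0,0,0,0,0],[1,0.004,0,0,0,0,0],[1,0.003,0,0,0,0,0],[1,0.003,0,0,0,0,0],[1,0,0,0,0,0,0]],
])

```text
time_s: 19.7
eef_pos: [0.6193, 0.0718, 0.2783]
ee_rot: [[-0.005, 0.998, -0.058], [0.0, -0.058, -0.998], [-1.0, -0.005, 0.0]]
wrist_force: [0.9, 0.7, -2.1]
gripper_width: 0.266
```

```bash
python3 - <<'E'
from plan import *
st();print(bot.observe()["moment"])
E
```

```text
19.7 [0.6193 0.0718 0.2783] [[-0.005, 0.998, -0.058], [0.0, -0.058, -0.998], [-1.0, -0.005, 0.0]] F [ 0.9  0.7 -2.1] w 0.266 q [ -6.  43.  -8.  69.   6.  69. -18.]
[ 0.02328501  0.04550669 -0.0086264 ]
```

Call:
servo_tool([
  [[1,0.002,0,0,0,0,0],[1,0.002,0,0,0,0,0],[1,0.002,0,0,0,0,0],[1,0.002,0,0,0,0,0],[1,0.002,0,0,0,0,0],[1,0.002,0,0,0,0,0],[1,0.002,0,0,0,0,0],[1,0,0,0,0,0,0],[1,0,0,0,0,0,0],[1,0,0,0,0,0,0]],
])

```text
time_s: 20.7
eef_pos: [0.6194, 0.0719, 0.2633]
ee_rot: [[-0.004, 0.998, -0.058], [0.0, -0.058, -0.998], [-1.0, -0.004, 0.0]]
wrist_force: [0.8, 0.7, -1.5]
gripper_width: 0.271
```

```bash
python3 - <<'E'
from plan import *
st();print(bot.observe()["moment"])
E
```

```text
20.7 [0.6194 0.0719 0.2633] [[-0.004, 0.998, -0.058], [0.0, -0.058, -0.998], [-1.0, -0.004, 0.0]] F [ 0.8  0.7 -1.5] w 0.271 q [ -6.  44.  -8.  70.   6.  67. -18.]
[-0.01968884  0.00091264 -0.05122609]
```

Call:
servo_tool([
  [[1,0.002,0,0,0,0,0],[1,0.002,0,0,0,0,0],[1,0.002,0,0,0,0,0],[1,0.001,0,0,0,0,0],[1,0.001,0,0,0,0,0],[1,0.001,0,0,0,0,0],[1,0.001,0,0,0,0,0],[1,0,0,0,0,0,0],[1,0,0,0,0,0,0],[1,0,0,0,0,0,0]],
])

```text
time_s: 21.7
eef_pos: [0.6197, 0.0719, 0.2541]
ee_rot: [[-0.002, 0.998, -0.059], [0.001, -0.059, -0.998], [-1.0, -0.002, -0.0]]
wrist_force: [-0.0, 0.2, -0.4]
gripper_width: 0.266
```

```bash
python3 - <<'E'
from plan import *
st();print(bot.observe()["moment"])
E
```

```text
21.7 [0.6197 0.0719 0.2541] [[-0.002, 0.998, -0.059], [0.001, -0.059, -0.998], [-1.0, -0.002, -0.0]] F [-0.   0.2 -0.4] w 0.266 q [ -6.  44.  -8.  71.   6.  65. -18.]
[-0.07021931  0.07567539 -0.00355052]
```

Call:
servo_tool([
  [[0.7,0,0,0,0,0,0],[0.5,0,0,0,0,0,0],[0.2,0,0,0,0,0,0],[0,0,0,0,0,0,0],[0,-0.005,0,0,0,0,0],[0,-0.015,0,0,0,0,0],[0,-0.03,0,0,0,0,0],[0,-0.04,0,0,0,0,0],[0,-0.03,0,0,0,0,0],[0,0,0,0,0,0,0]],
])

```text
time_s: 22.7
eef_pos: [0.6194, 0.0719, 0.38]
ee_rot: [[-0.002, 0.998, -0.058], [0.001, -0.058, -0.998], [-1.0, -0.002, -0.001]]
wrist_force: [0.2, -0.7, -0.1]
gripper_width: 0.998
```

```bash
python3 - <<'E'
from plan import *
st()
Rv=tool([0,0,-1],[.998,-.058,0]);a=[.500,.229,.32]
plan(a,Rv,6,1);print();plan([.500,.229,.09],Rv,6,1,(a,Rv))
f={k:bot.grab_frame(k) for k in("scene","top")};pickle.dump(f,open("f7.pkl","wb"))
g=cv2.cvtColor(f["scene"]["color"],cv2.COLOR_BGR2GRAY)
C=cv2.resize(f["scene"]["color"][130:280,300:500],(800,600),interpolation=cv2.INTER_CUBIC);cv2.imwrite("pics/p1.png",C)
m=(g[180:235,345:380]<38);k,l,s,ce=cv2.connectedComponentsWithStats(m.astype(np.uint8));print(s,ce+[345,180])
for sh in(.22,.237): print(proj(f["scene"],[.6195,.079,sh]),proj(f["scene"],[.6195,.079,sh+.05]))
E
```

```text
22.7 [0.6194 0.0719 0.38  ] [[-0.002, 0.998, -0.058], [0.001, -0.058, -0.998], [-1.0, -0.002, -0.001]] F [ 0.2 -0.7 -0.1] w 0.998 q [ -6.  40.  -8.  55.   5.  86. -16.]
[1, 0.0101, -0.0214, -0.025, -0.0, -0.01, 0.02]
[1, 0.0101, -0.0214, -0.025, -0.0, -0.01, 0.02]
[1, 0.01, -0.0214, -0.025, -0.0, -0.01, 0.02]
[1, 0.01, -0.0214, -0.025, -0.0, -0.01, 0.02]
[1, 0.01, -0.0214, -0.025, -0.0, -0.01, 0.02]
[1, 0.01, -0.0214, -0.025, -0.0, -0.01, 0.02]

[1, 0.0383, 0.0, 0.0, 0.0, 0.0, 0.0]
[1, 0.0383, 0.0, 0.0, 0.0, 0.0, 0.0]
[1, 0.0383, 0.0, 0.0, 0.0, 0.0, 0.0]
[1, 0.0383, 0.0, 0.0, 0.0, 0.0, 0.0]
[1, 0.0383, 0.0, 0.0, 0.0, 0.0, 0.0]
[1, 0.0383, 0.0, 0.0, 0.0, 0.0, 0.0]
[[   0    0   35   55 1623]
 [  12   20   17   26  302]] [[361.46333949 205.991374  ]
 [364.88410596 212.4205298 ]]
[361.41154043 223.52432027] [362.69772276 208.32636579]
[361.83946599 218.46781084] [363.15470099 202.92656033]
```

View pics/p1.png

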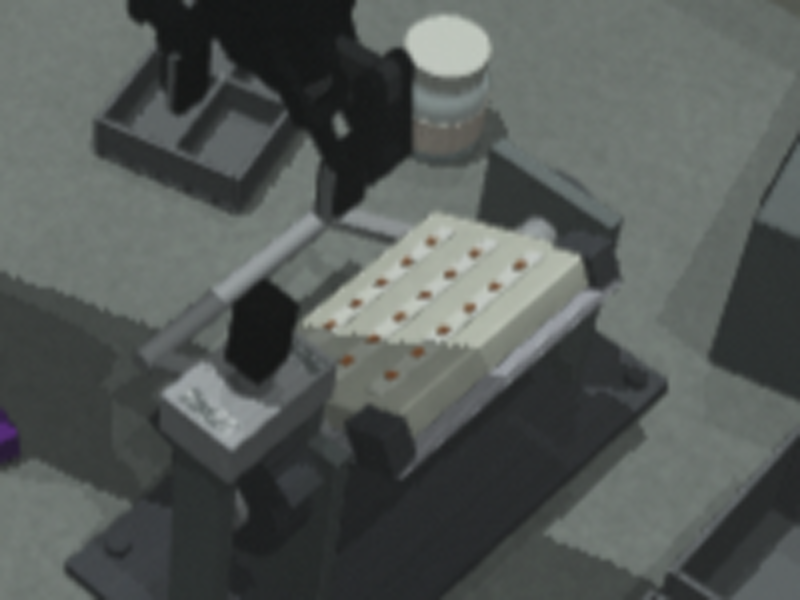

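Call:
servo_tool([
  [[1,0.01,-0.0215,-0.025,0,0,0],[1,0.01,-0.0215,-0.025,0,0,0],[1,0.01,-0.0215,-0.025,0,0,0],[1,0.01,-0.0215,-0.025,0,0,0],[1,0.01,-0.0215,-0.025,0,0,0],[1,0.01,-0.0215,-0.025,0,0,0],[1,0.04,0,0,0,0,0],[1,0.05,0,0,0,0,0],[1,0.05,0,0,0,0,0],[1,0.03,0,0,0,0,0]],
])

```text
time_s: 23.8
eef_pos: [0.4869, 0.2335, 0.1356]
ee_rot: [[-0.013, 0.998, -0.057], [-0.001, -0.057, -0.998], [-1.0, -0.013, 0.001]]
wrist_force: [1.0, -0.6, -0.6]
gripper_width: 0.004
```

```bash
python3 - <<'E'
from plan import *
st()
plan([.501,.229,.09],tool([0,0,-1],[.998,-.058,0]),6,1)
E
```

```text
23.8 [0.4869 0.2335 0.1356] [[-0.013, 0.998, -0.057], [-0.001, -0.057, -0.998], [-1.0, -0.013, 0.001]] F [ 1.  -0.6 -0.6] w 0.004 q [-25.  45.  -7.  98.   8.  38. -40.]
[1, 0.0076, 0.0025, 0.0006, 0.01, 0.01, 0.12]
[1, 0.0076, 0.0025, 0.0006, 0.01, 0.01, 0.12]
[1, 0.0076, 0.0025, 0.0006, 0.01, 0.01, 0.12]
[1, 0.0076, 0.0024, 0.0006, 0.01, 0.01, 0.12]
[1, 0.0076, 0.0024, 0.0006, 0.01, 0.01, 0.12]
[1, 0.0076, 0.0024, 0.0006, 0.01, 0.01, 0.12]
```

Call:
servo_tool([
  [[1,0.008,0.004,0,0,0,0.1],[1,0.008,0.004,0,0,0,0.1],[1,0.008,0.003,0,0,0,0.1],[1,0.008,0.002,0,0,0,0.1],[1,0.008,0.001,0,0,0,0.1],[1,0.008,0,0,0,0,0.1],[1,0.004,0,0,0,0,0],[1,0.004,0,0,0,0,0],[1,0.003,0,0,0,0,0],[1,0.003,0.001,0,0,0,0]],
])

```text
time_s: 24.8
eef_pos: [0.5021, 0.232, 0.0693]
ee_rot: [[-0.003, 0.998, -0.058], [-0.002, -0.058, -0.998], [-1.0, -0.003, 0.002]]
wrist_force: [-1.7, 0.2, 3.3]
gripper_width: 0.001
```

```bash
cat > pin.py <<'E'
from plan import *
def pinlook():
    f=bot.grab_frame("scene");g=cv2.cvtColor(f["color"],cv2.COLOR_BGR2GRAY)
    m=(g[180:240,345:385]<38);k,l,s,ce=cv2.connectedComponentsWithStats(m.astype(np.uint8))
    i=1+np.argmax(s[1:,4]);print("pin",s[i],ce[i]+[345,180]); return f
E
python3 - <<'E'
from pin import *
st();pinlook()
E
```

```text
24.8 [0.5021 0.232  0.0693] [[-0.003, 0.998, -0.058], [-0.002, -0.058, -0.998], [-1.0, -0.003, 0.002]] F [-1.7  0.2  3.3] w 0.001 q [-25.  52.  -6.  98.   9.  30. -40.]
pin [  5   0  32  46 639] [365.51956182 199.39123631]
```

Call:
servo_tool([
  [[1,0.002,0.003,0,0,0,0],[1,0.003,0.0015,0,0,0,0],[1,0.003,0.0015,0,0,0,0],[1,0.003,0.0015,0,0,0,0],[1,0.002,0.001,0,0,0,0],[1,0.002,0.001,0,0,0,0],[1,0.002,0.001,0,0,0,0],[1,0,0,0,0,0,0],[1,0,0,0,0,0,0],[1,0,0,0,0,0,0]],
])

```text
time_s: 25.85
eef_pos: [0.514, 0.2315, 0.0508]
ee_rot: [[-0.002, 0.998, -0.058], [-0.001, -0.058, -0.998], [-1.0, -0.002, 0.001]]
wrist_force: [-0.2, 0.2, 1.6]
gripper_width: 0.0
```

```bash
python3 - <<'E'
from pin import *
st();pinlook()
E
```

```text
25.85 [0.514  0.2315 0.0508] [[-0.002, 0.998, -0.058], [-0.001, -0.058, -0.998], [-1.0, -0.002, 0.001]] F [-0.2  0.2  1.6] w 0.0 q [-25.  55.  -6.  97.   9.  29. -39.]
pin [  5   0  35  49 879] [366.20250284 199.28668942]
```

Call:
servo_tool([
  [[1,0.001,0.0007,0,0,0,0],[1,0.001,0.0007,0,0,0,0],[1,0.001,0.0007,0,0,0,0],[1,0.001,0.0007,0,0,0,0],[1,0,0,0,0,0,0],[1,0,0,0,0,0,0],[1,0,0,0,0,0,0],[1,0,0,0,0,0,0],[1,0,0,0,0,0,0],[1,0,0,0,0,0,0]],
])

```text
time_s: 26.9
eef_pos: [0.5167, 0.2312, 0.0466]
ee_rot: [[-0.003, 0.998, -0.058], [-0.002, -0.058, -0.998], [-1.0, -0.003, 0.002]]
wrist_force: [-0.6, -0.0, 2.3]
gripper_width: -0.002
```

```bash
python3 - <<'E'
from pin import *
st();f=pinlook()
C=cv2.resize(f["color"][180:255,315:415],(800,600),interpolation=cv2.INTER_CUBIC);cv2.imwrite("pics/p2.png",cv2.convertScaleAbs(C,alpha=1.8))
E
```

```text
26.9 [0.5167 0.2312 0.0466] [[-0.003, 0.998, -0.058], [-0.002, -0.058, -0.998], [-1.0, -0.003, 0.002]] F [-0.6 -0.   2.3] w -0.002 q [-24.  55.  -6.  96.  10.  29. -39.]
pin [  5   0  35  49 928] [366.58512931 199.18103448]
```

View pics/p2.png

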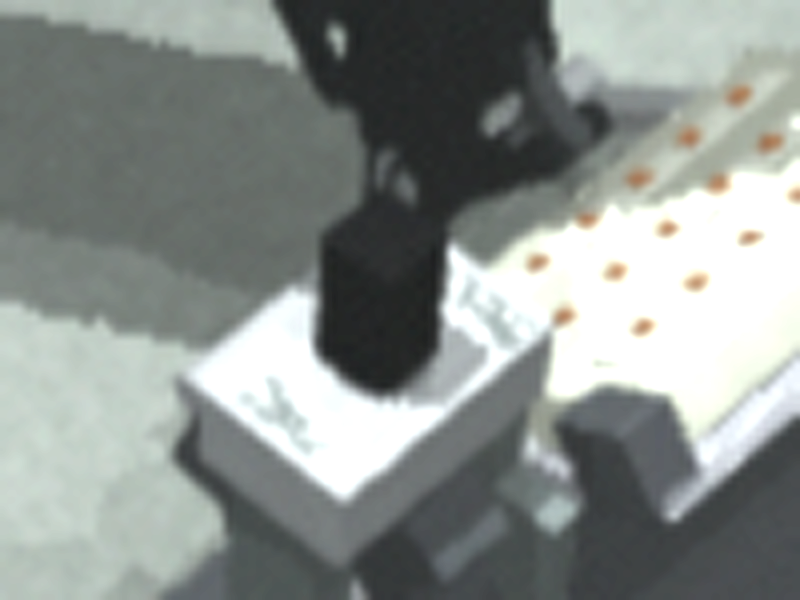

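```bash
python3 - <<'E'
from plan import *
o=bot.observe();p,R=o["eef_pos"],o["ee_rot"];Rv=tool([0,0,-1],[.998,-.058,0])
a=np.array([.505,.231,.33])
plan(a,R,6,1);print();plan([.6195,.079,.31],Rv,6,1,(a,R))
E
```

```text
[1, -0.0472, -0.0021, 0.0002, 0.0, 0.0, 0.0]
[1, -0.0472, -0.0021, 0.0002, 0.0, 0.0, 0.0]
[1, -0.0472, -0.0021, 0.0002, 0.0, 0.0, 0.0]
[1, -0.0472, -0.0021, 0.0002, 0.0, 0.0, 0.0]
[1, -0.0472, -0.0021, 0.0002, 0.0, 0.0, 0.0]
[1, -0.0472, -0.0021, 0.0002, 0.0, 0.0, 0.0]

[1, 0.0033, 0.0205, 0.0242, 0.0, 0.02, 0.02]
[1, 0.0033, 0.0205, 0.0242, 0.0, 0.02, 0.02]
[1, 0.0033, 0.0205, 0.0242, 0.0, 0.02, 0.02]
[1, 0.0033, 0.0205, 0.0242, 0.0, 0.02, 0.02]
[1, 0.0033, 0.0205, 0.0242, 0.0, 0.02, 0.02]
[1, 0.0033, 0.0205, 0.0242, 0.0, 0.02, 0.02]
```

Call:
servo_tool([
  [[1,-0.045,-0.002,0,0,0,0],[1,-0.048,-0.002,0,0,0,0],[1,-0.048,-0.002,0,0,0,0],[1,-0.048,-0.002,0,0,0,0],[1,-0.048,-0.002,0,0,0,0],[1,-0.048,-0.002,0,0,0,0],[1,0,0.025,0.03,0,0,0],[1,0,0.03,0.036,0,0,0],[1,0,0.03,0.036,0,0,0],[1,0,0.028,0.034,0,0,0]],
])

```text
time_s: 27.95
eef_pos: [0.6106, 0.091, 0.3441]
ee_rot: [[-0.002, 0.999, -0.047], [0.001, -0.047, -0.999], [-1.0, -0.002, -0.001]]
wrist_force: [0.0, 0.6, 0.2]
gripper_width: 0.001
```

```bash
python3 - <<'E'
from plan import *
st()
plan([.6195,.079,.29],tool([0,0,-1],[.998,-.058,0]),4,1)
E
```

```text
27.95 [0.6106 0.091  0.3441] [[-0.002, 0.999, -0.047], [0.001, -0.047, -0.999], [-1.0, -0.002, -0.001]] F [0.  0.6 0.2] w 0.001 q [ -8.  40.  -9.  62.   6.  79. -18.]
[1, 0.0135, 0.0024, 0.0029, 0.16, -0.01, 0.02]
[1, 0.0135, 0.0024, 0.0029, 0.16, -0.01, 0.02]
[1, 0.0135, 0.0024, 0.0029, 0.16, -0.01, 0.02]
[1, 0.0135, 0.0024, 0.0029, 0.16, -0.01, 0.02]
```

Call:
servo_tool([
  [[1,0.0135,0.0024,0.003,0.15,0,0],[1,0.0135,0.0024,0.003,0.15,0,0],[1,0.0135,0.0024,0.003,0.15,0,0],[1,0.0135,0.0024,0.003,0.15,0,0],[1,0.004,0,0,0,0,0],[1,0.003,0,0,0,0,0],[1,0.002,0,0,0,0,0],[1,0.002,0,0,0,0,0],[1,0.002,0,0,0,0,0],[1,0,0,0,0,0,0]],
])

```text
time_s: 28.95
eef_pos: [0.6226, 0.071, 0.2741]
ee_rot: [[-0.0, 0.998, -0.066], [-0.002, -0.066, -0.998], [-1.0, -0.0, 0.002]]
wrist_force: [-0.3, -0.5, -0.6]
gripper_width: -0.001
```

```bash
python3 - <<'E'
from pin import *
st();pinlook()
E
```

```text
28.95 [0.6226 0.071  0.2741] [[-0.0, 0.998, -0.066], [-0.002, -0.066, -0.998], [-1.0, -0.0, 0.002]] F [-0.3 -0.5 -0.6] w -0.001 q [ -6.  43.  -8.  69.   6.  69. -18.]
pin [   0    0   40   49 1003] [365.52442672 198.34596211]
```

Call:
servo_tool([
  [[1,-0.001,-0.003,-0.007,0,0,0],[1,0,0,0,0,0,0],[1,0.001,0,0,0,0,0],[1,0.001,0,0,0,0,0],[1,0.001,0,0,0,0,0],[1,0.001,0,0,0,0,0],[1,0.001,0,0,0,0,0],[1,0.001,0,0,0,0,0],[1,0.001,0,0,0,0,0],[1,0.001,0,0,0,0,0]],
])

```text
time_s: 30.0
eef_pos: [0.621, 0.0792, 0.2701]
ee_rot: [[0.005, 0.998, -0.067], [-0.0, -0.067, -0.998], [-1.0, 0.005, 0.0]]
wrist_force: [-3.5, -0.5, 15.2]
gripper_width: -0.002
```

```bash
python3 - <<'E'
from pin import *
st()
E
```

```text
30.0 [0.621  0.0792 0.2701] [[0.005, 0.998, -0.067], [-0.0, -0.067, -0.998], [-1.0, 0.005, 0.0]] F [-3.5 -0.5 15.2] w -0.002 q [ -7.  43.  -8.  70.   6.  67. -19.]
```

Call:
servo_tool([
  [[1,-0.01,0,0,0,0,0],[1,-0.03,0,0,0,0,0],[1,-0.05,0,0,0,0,0],[1,-0.03,0,0.03,0,0,0],[1,0,-0.02,0.05,0,0,0],[0,0,-0.03,0.05,0,0,0],[0,0,-0.03,0.05,0,0,0],[0,0,-0.03,0.03,0,0,0],[0,0,0,0,0,0,0],[0,0,0,0,0,0,0]],
])

```text
time_s: 31.0
eef_pos: [0.5014, -0.1155, 0.397]
ee_rot: [[0.009, 0.998, -0.067], [-0.002, -0.067, -0.998], [-1.0, 0.009, 0.001]]
wrist_force: [0.5, -0.3, -0.6]
gripper_width: 0.841
```

```bash
python3 - <<'E'
from pin import *
st();f=bot.grab_frame("scene")
C=cv2.resize(f["color"][140:290,300:500],(800,600),interpolation=cv2.INTER_CUBIC);cv2.imwrite("pics/e1.png",cv2.convertScaleAbs(C,alpha=1.4))
E
```

```text
31.0 [ 0.5014 -0.1155  0.397 ] [[0.009, 0.998, -0.067], [-0.002, -0.067, -0.998], [-1.0, 0.009, 0.001]] F [ 0.5 -0.3 -0.6] w 0.841 q [15. 26. -9. 78.  4. 75.  1.]
```

View pics/e1.png

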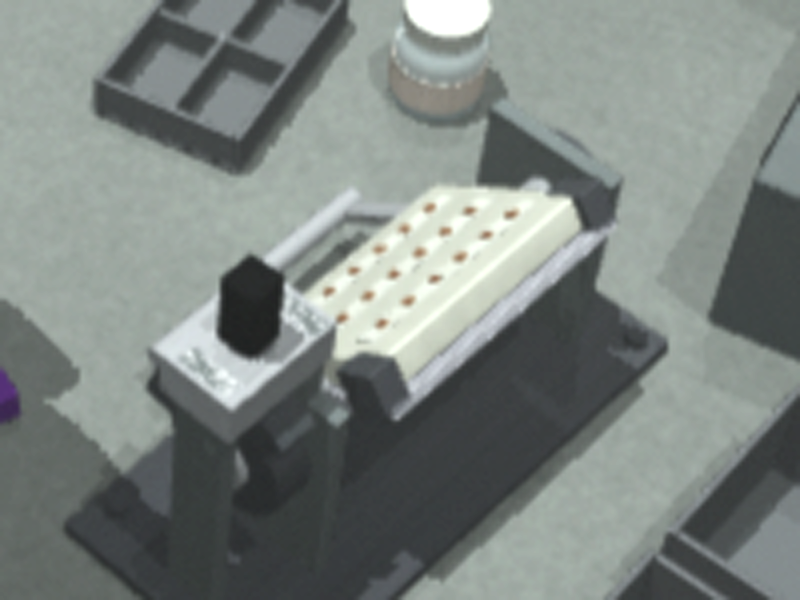

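The pin is seated on the guide block, its head at (250,305) in the crop. The table is swung down, and the arm is clear of everything.

```bash
python3 -c "
from rig import bot
print(bot.job_done())"
```

```text
the job is handed in; nothing more can be done
None
```

The table is down at its working angle and the index pin stands upright in the guide, seated in the working notch. The job is handed in at about 31 s of the 72 s allowed, with the gripper open and clear of everything.

**What I did:**
- I laid the pin in the channel of the sloping rest and let go.
- I took it again by the end of its head.
- The table had started near level, close to the back notch. I swung it to about 0.45 rad first so the pin would not drop in there.
- I stood the pin on the disc rim in the guide and let go.
- I pressed the bar with closed fingers until the pin dropped in, then pressed the pin's head.

**Last checks:**
- **Pin home:** the head stopped the fingers at a height of 0.2701 m under about 15 N. Fully home is 0.270 m and standing on the rim would be 0.287 m. The last picture shows the head sitting on the guide block.
- **Table angle:** about 0.63 rad (36 degrees), worked out from the height at which I left the bar. I did not measure it separately afterwards. The pin has some play in the notch, so this could be off by a few hundredths of a radian.

**What went less well:**
- I did the first swing of the table with the tip of the gripped pin. The first touch landed off-centre on the bar (about 5 N), so I backed off and shifted over.
- The pin sat about 6 mm off-centre along the pads when I took it from the rest. I saw this in the picture above the guide and corrected for it, and it went in without noticeable force.
- I viewed 13 pictures, 3 over the budget of 10.
- I never moved toward the other objects. I did not check each one in a final full picture.

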